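Tighten a sensor housing's retaining ring with a two-pin spanner

TASK

Take the two-pin spanner from its rest, fully engage both of its pins in holes of the retaining ring on the leaning sensor housing before turning anything, and then turn the ring clockwise until it comes up against its stop. After that draw the spanner out, set it back upright in its rest as it stood, and let go; leave the keypad, the brush and the torch where they lie.

Things in the scene. Friction and masses are not known exactly. Their poses are not given: they have to be found in the camera images.
- spanner_grip (a point): Two-pin spanner, loose, 0.2 to 0.33 kg, 98 mm tall, standing upright in its rest, pins down. This point: centre of its black grip, a block 42 (own x) x 22 (own y) x 56 mm (own z, up in the rest); take it across the 22 mm. Below: a neck 20 mm thick and 16 mm long, then a dark steel bar 104 (own x) x 22 x 14 mm, its underside 58 mm below this point.
- spanner_pins (a point): Point half-way between the tips of the spanner's two pins, 70 mm below the grip's centre along own z (same axes). The steel pins stick out 12 mm from the bar's underside at own x = +30 and -30 mm; 7 mm in diameter, tips chamfered 2 mm. Turned half round about own z the spanner is the same.
- ring_centre (a point): Centre of the outer face of the steel retaining ring. z points out along the ring's axis and leans 32 degrees from vertical towards the robot's side; these axes are the housing's and do NOT turn with the ring. Six blind holes 60 degrees apart on a circle of 30 mm radius: 10 mm in diameter, 10.5 mm deep, 1 mm chamfer at the mouth; opposite holes take the two pins.
- housing: Aluminium sensor housing, a leaning can of 112 mm diameter, fixed on a grey stand with a 150 x 150 mm foot; top about 115 mm above the bench. Origin: under the stand, on the bench, z up; the can leans to its own -x. The ring (86 mm across) lies flush within the can's rim, with a flush dark core inside it: fingers cannot turn it.
- ring (a joint): Turn of the ring, rad: grows clockwise as seen looking down on its face; starts between 0 and 0.15, is against its solid stop at 0.70. It stays where it is left: friction about 0.25 N m. It says nothing of where the holes stand: their angle differs each time, is not measured, and must be seen or felt (press lightly and turn the spanner until the pins drop in).
- rest_seat (a point): Spanner's rest, fixed: two grey cradles 96 mm apart (own x) on an aluminium plate 150 x 70 mm. This point, 10 mm above the bench, is where spanner_pins is when the spanner stands in the rest, its own x along this x (either way round). The bar bears on the cradles 22 mm above the bench; cheeks 8 mm higher leave 4 mm beside the bar and 5 mm at its ends.
- keypad: Dark grey keypad panel, 64 x 98 x 15 mm, lying loose, keys up; bystander. Origin: centre of its underside.
- brush: Flat dark brush, 30 x 143 x 8 mm, loose, lying; bystander. Origin: centre of the underside.
- torch: Black pocket torch, 108 mm long, 25 mm thick, loose, lying; bystander. Origin: centre of the underside.

How it is judged:
On the way, in this order (a step that is already met when the one before it is completed fails the run):
1. both pins of the spanner are engaged in ring holes, with the ring not yet turned (z of spanner_pins in the frame of ring_centre below -0.005 m and distance between spanner_pins and ring_centre below 0.014 m and angle between the z axis of spanner_pins and the z axis of ring_centre, either way round below 0.12 rad and value of joint ring below 0.4 rad), for 0.1 s.
2. the ring is turned to its stop by the engaged spanner (z of spanner_pins in the frame of ring_centre below -0.003 m and distance between spanner_pins and ring_centre below 0.016 m and value of joint ring above 0.66 rad), for 0.1 s.
At the end, for the whole second after the job is handed in: The ring is within 0.05 rad of its stop, and the spanner stands upright in its rest (pin point within 9 mm of the seat, bar along the rest), released and still (value of joint ring above 0.65 rad and distance between spanner_pins and rest_seat below 0.009 m and angle between spanner_grip's own z axis and vertical below 0.12 rad and angle between the x axis of spanner_grip and the x axis of rest_seat, either way round below 0.3 rad and linear speed of spanner below 0.02 m/s); the robot touches nothing.
It fails at once if a bystander (keypad, brush, torch) is shifted by more than 40 mm (distance of any of keypad, brush, torch from where it was at the start of the episode above 0.04 m).
It also fails if it takes over 54 s, if anything falls off the work surface, if the arm or the gripper's body presses on something with over 40 N, if the wrist force passes 120 N, or if a joint passes its speed limit or range.

ROBOT

A 6-joint arm with a two-finger parallel gripper is mounted at the origin on a cart in front of the work surface, level with it; the furniture and walls round the work are solid. World frame = base frame: x ahead of the robot, y to its left, z up, the work surface at z = 0. Lengths are in m, angles in rad, forces in N, time in s.
With the tool pointing down it reaches from about 0.3 to 0.875 m from the base axis. Payload 6.4 kg.
Tool frame: the origin (TCP) lies at the centre of the arm's flange, where the gripper is bolted on; the fingertips stand 173 mm ahead of it and the grasp point (between the pads) lies ctrl.grip_point_offset ahead of it (ctrl.grip_point_offset is the distance from the TCP to the grasp point, in m); z points along the fingers, y is the direction in which the jaws open and shut (so a half turn about z gives the same grasp; the last joint's range is limited). The gripper opens to 85 mm and grips with 20 to 120 N. Pads are 22 mm wide; open, the fingers measure 114 mm over their backs; the gripper's body (76 mm by 85 mm) begins 54 mm behind the grasp point. The pads swing forward as they close: fully open they stand 13 mm farther back than shut.
Start: joints at [-1.399, 0.181, 1.607, -0, 1.354, -0.206], TCP at [0.212, -0.534, 0.405] pointing down, gripper open.
Joint ranges: [-2.99, 2.99], [-0.89, 2.07], [0.3, 2.58], [-1.14, 4.28], [0, 2.63], [-3.12, 3.12]. Speed limits (rad/s): [2.57, 2.57, 3.01, 3.14, 3.14, 3.14].

INTERFACE

Orientations are given as a unit quaternion [w, x, y, z].
In Python, from bench import ctrl, cams, boxes_of, landmark_of gives the robot as it stands.
- The arm moves only by the shell command python3 -m handwheel 'ROWS'. ROWS is JSON, a list of rows, each an object with "offset": the shift along the tool's x, y, z in m, a list of three; "spin": the turn about the tool's z in degrees; "grip": the opening, from 0 (shut) to 1 (fully open). A call has 1 to 20 rows; each row is the pose to reach, as a shift and turn from the pose commanded when the call began, along the tool's axes at that moment; what a row does not reach only later rows make up. A row lasts 1/8 s, in which the tool goes at most 62.5 mm and 10.7 degrees, less where a joint would pass 70% of its speed; a pose out of reach is approached as far as the arm can. A call with a gripper value outside its range is refused whole. The fingers move at their own pace and stop on an object; the grip force is fixed at half the most. Time passes only in rows, so rows that repeat a pose let the fingers close. It gives the time, the measured TCP pose, the force and the opening at its end, in the units of the state.
- ctrl.get_obs(): the state, without advancing time (a new reading comes with each control period).
- cams.camera(name): name is "scene" or "top"; returns a dict with "color" (384x512x3 uint8, red, green, blue), "camera_matrix" (3x3 intrinsics, pixels), "view" (4x4, takes a point from world to camera coordinates). Camera axes: x right, y up, looking along -z (the intrinsics and any distortion apply to the point x, -y, -z); pixel columns grow to the right and rows downward; lengths in m; the calibration is good to about 2 mm. A picture is of the moment at which its call begins. There is no depth.
- ctrl.hand_in(): hands the job in, once; it reports no verdict.
Trained networks look in a picture, given as the dict that the camera call returned (one of the last four; its "shot" number tells which), for a name from the list of things; names that differ only in an ending like _2 or _b are one class to them, and where a whole thing is asked for, a point or a joint stands for the part that bears it (a point fixed in the world has none). Each returns a list of dicts, best first, with "confidence" (0 to 1); they miss things now and then, are a little off and sometimes report something else, mostly with a low value. They report only what shows in the picture. A call takes as long as a camera call.
- boxes_of(picture, thing): "uv" ([column, row] in pixels, amid what is visible of it).
- landmark_of(picture, thing): "uv" ([column, row] in pixels: a listed point, or the origin of a listed thing).
The state is a dict: "time_s": time; "q": joint angles; "dq": joint speeds; "joint_efforts": joint torques, N m; "eef_pos": TCP position; "eef_rot": TCP orientation; "wrist_force": force on the tool from outside, world axes, zero at the start; "torque": the same for the moment, N m; "opening": opening from 0.0 (shut) to 1.0 (fully open).
Only numpy, scipy, OpenCV 4.12 (cv2) and the standard library are available. Lean on these libraries where they do the work, as an engineer would, in place of code of your own. Each camera call takes 0.05 s, during which the arm holds its last target.

## Working session

There is one attempt and no reset: what is moved stays moved. The work goes in short steps, Python scripts to look and compute and a shell command to move; the robot and the scene stay as the last step left them, time stands still between calls to the robot, and variables do not carry over. Pictures are saved under pics/ and viewed, and the job is handed in when it is done.

```bash
ls; mkdir -p pics; python3 - <<'E'
from bench import ctrl,cams,boxes_of,landmark_of
import cv2,numpy as np
print(ctrl.get_obs()); print(ctrl.grip_point_offset)
for n in("scene","top"):
    p=cams.camera(n); cv2.imwrite(f"pics/{n}0.png",p["color"][:,:,::-1]); print(n,p["camera_matrix"],p["view"],[k for k in p])
    for t in["spanner_grip","spanner_pins","ring_centre","housing","rest_seat","keypad","brush","torch"]:
        print(t,[(np.round(d["uv"],1),round(d["confidence"],2)) for d in landmark_of(p,t)][:3])
E
```

```text
pics
{'time_s': 0.0, 'q': array([-1.39929022e+00,  1.81511136e-01,  1.60801459e+00, -1.54590715e-05,
        1.35379967e+00, -2.06312678e-01]), 'dq': array([ 0.00073115, -0.00119775,  0.0015054 ,  0.00020043,  0.00047898,
       -0.00082206]), 'joint_efforts': array([-4.00475328e-04, -4.44886136e+01, -3.51327860e+01, -3.15137813e-04,
        9.00739309e-03,  1.55534457e-05]), 'eef_pos': array([ 0.21207615, -0.53418169,  0.40379753]), 'eef_rot': array([-8.66371033e-04,  9.82208940e-01,  1.87789372e-01,  7.53126100e-06]), 'wrist_force': array([ 0.34450931,  0.22258172, -0.27744465]), 'torque': array([ 0.00983825,  0.03656251, -0.0597018 ]), 'opening': 1.0029055200785697}
0.1547
scene [[486.23097778   0.         261.47674255]
 [  0.         486.23097778 181.77263118]
 [  0.           0.           1.        ]] [[-6.51540641e-01 -7.58613700e-01  2.18298919e-04  3.23478701e-01]
 [ 3.78269334e-01 -3.24629782e-01  8.66907040e-01 -3.25544052e-01]
 [-6.57576690e-01  5.64907744e-01  4.98469795e-01 -9.31756058e-01]
 [ 0.00000000e+00  0.00000000e+00  0.00000000e+00  1.00000000e+00]] ['color', 'ca
[... 406 characters left out ...]
6757]
 [  0.         375.10496721 195.74745242]
 [  0.           0.           1.        ]] [[ 0.02864089 -0.99956306  0.00730629 -0.05854145]
 [ 0.98853621  0.02940741  0.14809244 -0.60036954]
 [-0.14824259  0.00298104  0.98894653 -0.99448413]
 [ 0.          0.          0.          1.        ]] ['color', 'camera_matrix', 'view', 'shot']
spanner_grip [(array([304.6, 196.9]), 0.63)]
spanner_pins [(array([300.2, 204.1]), 0.65)]
ring_centre [(array([180.9, 189.6]), 0.74)]
housing [(array([185.7, 194.7]), 0.61)]
rest_seat [(array([301.3, 202.9]), 0.92)]
keypad [(array([253. , 161.6]), 0.66)]
brush [(array([349.8, 178. ]), 0.85)]
torch [(array([227.3, 250.9]), 0.82), (array([303.1, 200.8]), 0.71)]
```

```bash
python3 - <<'E'
import cv2
a=cv2.imread("pics/scene0.png");b=cv2.imread("pics/top0.png")
cv2.imwrite("pics/s1.png",cv2.resize(a[120:300,110:350],None,fx=3.3,fy=3.3,interpolation=cv2.INTER_CUBIC))
cv2.imwrite("pics/t1.png",cv2.resize(b[110:290,130:370],None,fx=3.3,fy=3.3,interpolation=cv2.INTER_CUBIC))
E
```

```text
(no output)
```

View pics/s1.png

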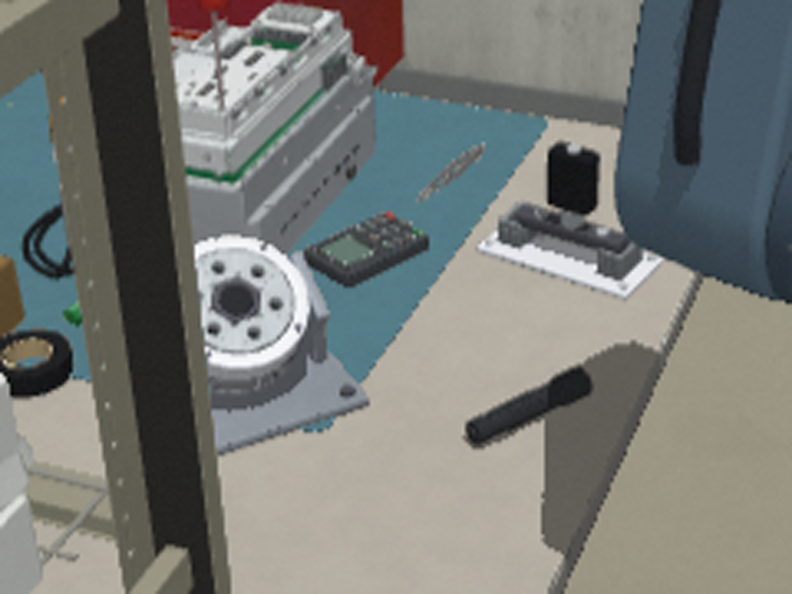

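View pics/t1.png

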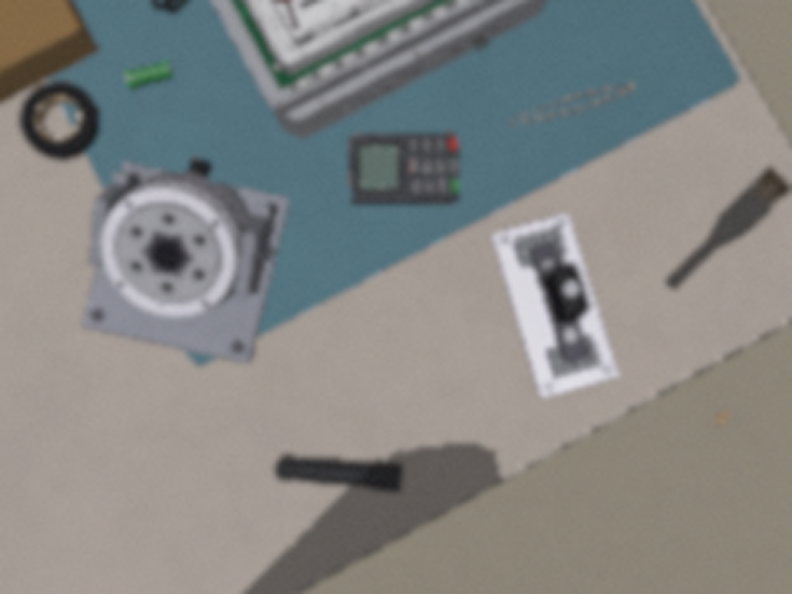

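View pics/scene0.png

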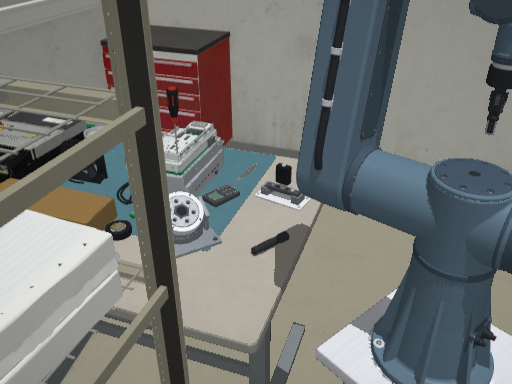

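View pics/top0.png

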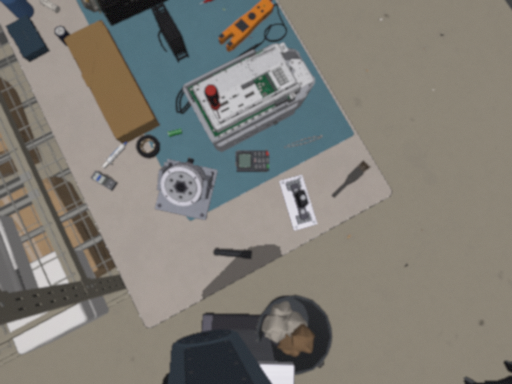

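The scene picture (crop) shows the ring at about (181,211) px, with six holes, the keypad at (220,196) and the spanner grip at (283,173) standing in its rest. In the top picture the ring is at (181,187), the rest and spanner at (300,202), the brush at (350,178) and the torch at (232,252).

The documented rows have no tilt field, but the ring leans 32°, so I'll check the command's own help.

```bash
cat > h.py <<'E'
import numpy as np,cv2
K={'scene':np.array([[486.23097778,0,261.47674255],[0,486.23097778,181.77263118],[0,0,1]]),
'top':np.array([[375.10496721,0,254.88186757],[0,375.10496721,195.74745242],[0,0,1]])}
V={'scene':np.array([[-6.51540641e-01,-7.58613700e-01,2.18298919e-04,3.23478701e-01],[3.78269334e-01,-3.24629782e-01,8.66907040e-01,-3.25544052e-01],[-6.57576690e-01,5.64907744e-01,4.98469795e-01,-9.31756058e-01],[0,0,0,1]]),
'top':np.array([[0.02864089,-0.99956306,0.00730629,-0.05854145],[0.98853621,0.02940741,0.14809244,-0.60036954],[-0.14824259,0.00298104,0.98894653,-0.99448413],[0,0,0,1]])}
def proj(c,P):
    P=np.atleast_2d(P);X=P@V[c][:3,:3].T+V[c][:3,3]
    return np.c_[K[c][0,0]*X[:,0]/-X[:,2]+K[c][0,2],K[c][1,1]*-X[:,1]/-X[:,2]+K[c][1,2]]
def ray(c,uv):
    d=np.array([(uv[0]-K[c][0,2])/K[c][0,0],-(uv[1]-K[c][1,2])/K[c][1,1],-1.])
    R=V[c][:3,:3];return -R.T@V[c][:3,3],R.T@d
def onplane(c,uv,z):
    o,d=ray(c,uv);return o+d*(z-o[2])/d[2]
def tri(uvs):
    A=np.zeros((3,3));b=np.zeros(3)
    for c,uv in uvs.items():
        o,d=ray(c,uv);d=d/np.linalg.norm(d);M=np.eye(3)-np.outer(d,d);A+=M;b+=M@o
    return np.linalg.solve(A,b)
E
python3 - <<'E'
from h import *
print('grip',tri({'scene':(278.6,171.7),'top':(304.6,196.9)}))
print('pins',tri({'scene':(287.5,194.2),'top':(300.2,204.1)}), onplane('top',(301.3,202.9),.01))
p=tri({'scene':(185,209.5),'top':(180.9,189.6)});print('ring',p)
for n,uv,z in [('keypad',(253,161.6),0),('brush',(349.8,178),0),('torch',(227.3,250.9),0),('housing',(185.7,194.7),0)]: print(n,onplane('top',uv,z))
# plate corners
for c in [(494,233),(568,214),(620,377),(545,397)]: print(onplane('top',(c[0]/3.3+130,c[1]/3.3+110),.006))
for c in [(83,327),(248,360),(288,200)]: print('foot',onplane('top',(c[0]/3.3+130,c[1]/3.3+110),.006))
for c,o,(x0,y0,x1,y1) in [('scene','sr',(160,180,215,240)),('top','tr',(150,155,215,215))]:
    a=cv2.imread(f'pics/{c}0.png')[y0:y1,x0:x1]
    cv2.imwrite(f'pics/{o}.png',cv2.resize(a,None,fx=9,fy=9,interpolation=cv2.INTER_CUBIC))
E
```

```text
grip [ 0.60304416 -0.16726648  0.08253949]
pins [ 0.58471281 -0.17220296  0.01452677] [ 0.59033088 -0.17437136  0.01      ]
ring [0.60529588 0.15523429 0.09090503]
keypad [ 0.70958321 -0.0327152   0.        ]
brush [ 0.66913813 -0.31650287  0.        ]
torch [0.44857673 0.03232838 0.        ]
housing [0.60567043 0.15876318 0.        ]
[ 0.65409369 -0.11164693  0.006     ]
[ 0.67305019 -0.17642386  0.006     ]
[ 0.53099272 -0.22274013  0.006     ]
[ 0.51190056 -0.15822934  0.006     ]
foot [0.56068383 0.24240236 0.006     ]
foot [0.53628479 0.0984653  0.006     ]
foot [0.67817493 0.07013049 0.006     ]
```

```bash
python3 - <<'E'
import cv2,numpy as np
a=cv2.imread('pics/sr.png');b=cv2.imread('pics/tr.png')
h=max(a.shape[0],b.shape[0]);f=lambda i:np.vstack([i,np.zeros((h-i.shape[0],i.shape[1],3),np.uint8)])
c=np.hstack([f(a),f(b)]);c=cv2.resize(c,None,fx=.72,fy=.72);print(c.shape);cv2.imwrite('pics/both.png',c)
E
```

```text
(389, 778, 3)
```

View pics/both.png

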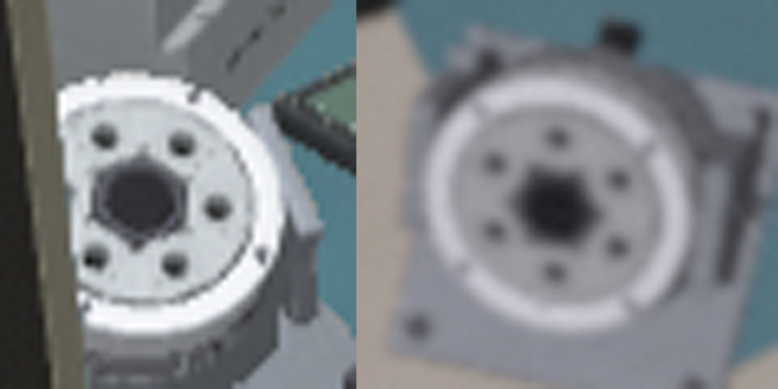

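```bash
cat > fit.py <<'E'
from h import *
from scipy.optimize import least_squares
hs=[(106,136),(182,144),(217,207),(176,264),(95,258)]
ht=[(558,138),(618,180),(617,247),(555,271),(495,231),(496,163)]
S=6.48
def refine(c,uv):
    g=cv2.cvtColor(cv2.imread(f'pics/{c}0.png'),cv2.COLOR_BGR2GRAY).astype(float)
    for _ in range(5):
        x0,y0=int(round(uv[0])),int(round(uv[1]));r=2
        w=g[y0-r:y0+r+1,x0-r:x0+r+1];w=np.clip(np.percentile(w,80)-w,0,None)
        X,Y=np.meshgrid(np.arange(x0-r,x0+r+1),np.arange(y0-r,y0+r+1))
        uv=((w*X).sum()/w.sum(),(w*Y).sum()/w.sum())
    return uv
s=np.array([refine('scene',(u/S+160-.5,v/S+180-.5)) for u,v in hs])
t=np.array([refine('top',((u-356)/S+150-.5,v/S+155-.5)) for u,v in ht])
print(s.round(1).tolist(),t.round(1).tolist())
def axes(az,lean=np.radians(32)):
    d=np.array([np.cos(az),np.sin(az),0]);z=np.sin(lean)*d+np.cos(lean)*np.array([0,0,1])
    x=np.cross(np.array([-d[1],d[0],0]),z)  # in-plane, own x = uphill side? 
    y=np.cross(z,x);return x,y,z
def holes(p,depth=.0):
    x,y,z=axes(p[3]);return [p[:3]+.03*(np.cos(p[4]+k*np.pi/3)*x+np.sin(p[4]+k*np.pi/3)*y)-depth*z for k in range(6)]
def res(p,cams=('scene','top')):
    H=np.array(holes(p,.002));r=[]
    for c,m in(('scene',s),('top',t)):
        if c not in cams: continue
        q=proj(c,H+ (p[5:8] if 0 else 0))
        for u in m:
            D=q-u;i=np.argmin((D**2).sum(1));r+=list(D[i])
    return np.array(r)
if __name__=='__main__':
    for cc in(('scene','top'),('scene',),('top',)):
        best=None
        for ph in np.radians([0,10,20,30,40,50]):
            o=least_squares(res,[.605,.155,.09,np.radians(170),ph],args=(cc,))
            if best is None or o.cost<best.cost: best=o
        o=best
        print(cc,o.x[:3].round(4),np.degrees(o.x[3:]).round(2),'cost',o.cost);print(o.fun.reshape(-1,2).round(2).tolist())
    print(axes(o.x[3]))
E
python3 fit.py
```

```text
[[175.7, 200.8], [187.5, 202.0], [193.0, 211.8], [186.5, 220.6], [174.2, 219.4]] [[180.6, 175.9], [190.0, 182.3], [189.8, 192.7], [180.2, 196.6], [170.9, 190.3], [170.9, 179.8]]
('scene', 'top') [0.6149 0.1596 0.0856] [168.73   5.95] cost 0.47597440068040286
[[0.23, 0.03], [0.36, 0.1], [0.34, 0.08], [0.31, 0.04], [0.24, 0.08], [-0.28, -0.24], [-0.19, -0.17], [-0.2, -0.15], [-0.14, -0.23], [-0.24, -0.19], [-0.15, -0.12]]
('scene',) [0.6183 0.1585 0.0836] [168.41   6.26] cost 0.006274909669809329
[[-0.05, 0.01], [0.05, 0.05], [0.01, -0.0], [0.01, -0.06], [-0.03, 0.01]]
('top',) [0.6144 0.159  0.0856] [169.     5.61] cost 0.011425354881714679
[[-0.06, -0.05], [0.03, 0.03], [-0.01, 0.04], [0.04, -0.05], [-0.06, -0.02], [0.05, 0.06]]
(array([-0.83247006,  0.16179982, -0.52991926]), array([-0.19079085, -0.98163071,  0.        ]), array([-0.52018502,  0.10110375,  0.8480481 ]))
```

```bash
python3 - <<'E'
from h import *
for c,o,(x0,y0,x1,y1) in [('scene','sg',(250,155,315,215)),('top','tg',(275,170,325,235))]:
    a=cv2.imread(f'pics/{c}0.png')[y0:y1,x0:x1]
    cv2.imwrite(f'pics/{o}.png',cv2.resize(a,None,fx=9,fy=9,interpolation=cv2.INTER_CUBIC))
print(onplane('top',(302.7-.5,197.6-.5),.108))
print('campos',{c:(-V[c][:3,:3].T@V[c][:3,3]).round(3) for c in V})
E
```

```text
[ 0.59247032 -0.16397351  0.108     ]
campos {'scene': array([-0.279,  0.666,  0.747]), 'top': array([ 0.448, -0.038,  1.073])}
```

View pics/sg.png

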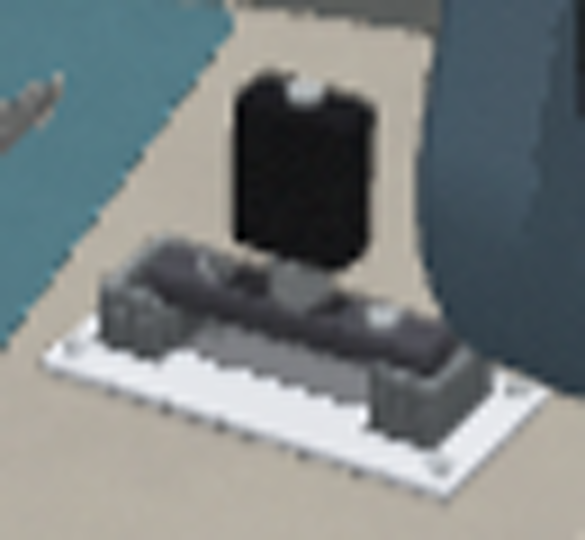

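View pics/tg.png

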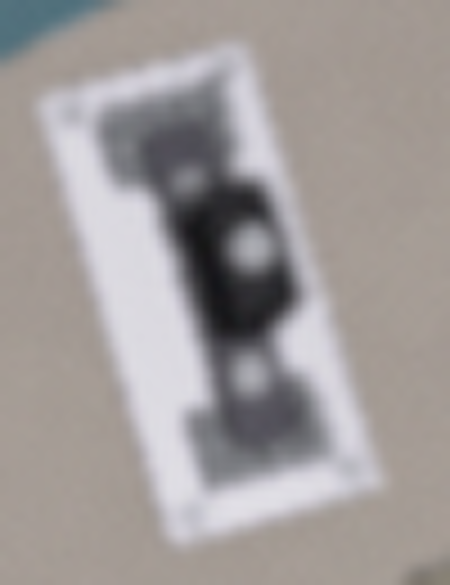

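```bash
python3 - <<'E'
from h import *
from scipy.optimize import least_squares
T=lambda a:np.array(a)/9.+[275,170]-.5
S=lambda a:np.array(a)/9.+[250,155]-.5
tp=T([(40,100),(243,42),(383,485),(175,545)]);sp=S([(42,358),(447,495),(550,395)])
def R(y): return np.array([[np.cos(y),-np.sin(y)],[np.sin(y),np.cos(y)]])
def f(p):
    c=np.array([(75,35),(75,-35),(-75,-35),(-75,35)])/1000@R(p[2]).T+p[:2]
    P=np.c_[c,np.full(4,p[3])]
    # scene corners: order left-far, near?, 
    q=proj('scene',P)
    r=list((proj('top',P)-tp).ravel())
    for u in sp: D=q-u;r+=list(D[np.argmin((D**2).sum(1))])
    return np.array(r)
o=least_squares(f,[.5925,-.167,.31,.004]);print(o.x,np.degrees(o.x[2]),o.fun.reshape(-1,2).round(2).tolist())
td=T([(186,178),(252,375),(250,246)]);sd=S([(210,265),(382,315),(305,90)])
def g(p):
    c=np.array([(30,0),(-30,0),(0,0)])/1000@R(p[2]).T+p[:2];P=np.c_[c,[p[3],p[3],p[3]+.072]]
    return np.r_[(proj('top',P)-td).ravel(),(proj('scene',P)-sd).ravel()]
o=least_squares(g,[.5925,-.167,.31,.036]);print(o.x,np.degrees(o.x[2]),o.fun.reshape(-1,2).round(2).tolist())
E
```

```text
[ 0.59436588 -0.16442907  0.30498083  0.00551431] 17.47411413941828 [[-0.33, -0.45], [0.22, -0.43], [-0.05, 0.02], [-0.45, 0.06], [0.05, 0.36], [0.48, -0.01], [0.43, -0.17]]
[ 0.59365591 -0.16341428  0.3413692   0.03904362] 19.559014134598925 [[0.09, 0.85], [-0.26, -0.71], [-0.13, -0.36], [0.6, 0.13], [0.04, -0.16], [-0.2, -0.02]]
```

```bash
python3 -m handwheel '[{"offset":[0.491,-0.203,0],"spin":3.8,"grip":1},{"offset":[0.491,-0.203,0],"spin":3.8,"grip":1},{"offset":[0.491,-0.203,0],"spin":3.8,"grip":1},{"offset":[0.491,-0.203,0],"spin":3.8,"grip":1},{"offset":[0.491,-0.203,0],"spin":3.8,"grip":1},{"offset":[0.491,-0.203,0],"spin":3.8,"grip":1},{"offset":[0.491,-0.203,0],"spin":3.8,"grip":1},{"offset":[0.491,-0.203,0],"spin":3.8,"grip":1},{"offset":[0.491,-0.203,0],"spin":3.8,"grip":1},{"offset":[0.491,-0.203,0],"spin":3.8,"grip":1},{"offset":[0.491,-0.203,0],"spin":3.8,"grip":1}]'; python3 -c "
from bench import ctrl;o=ctrl.get_obs();print(o['q'].round(3),o['time_s'],o['wrist_force'],o['torque'])"
```

```text
time_s: 2.28
eef_pos: [0.5933, -0.165, 0.4045]
eef_rot: [0.0, 0.988, 0.155, -0.0]
wrist_force: [-1.6, -0.4, -0.6]
opening: 0.998
[-0.464  0.271  1.5   -0.     1.372  0.796] 2.275 [-1.57339847 -0.42963502 -0.62376804] [0.018879   0.028286   0.00713833]
```

```bash
python3 -m handwheel '[{"offset":[0.05,0.033,0],"spin":0,"grip":1},{"offset":[0.1,0.066,0],"spin":0,"grip":1},{"offset":[0.15,0.1,0],"spin":0,"grip":1},{"offset":[0.2,0.133,0],"spin":0,"grip":1},{"offset":[0.25,0.166,0],"spin":0,"grip":1},{"offset":[0.3,0.2,0],"spin":0,"grip":1},{"offset":[0.3,0.2,0],"spin":0,"grip":1},{"offset":[0.3,0.2,0],"spin":0,"grip":1}]'; python3 -c "
from bench import ctrl;o=ctrl.get_obs();print(o['q'].round(3),o['time_s'],o['eef_rot'],o['eef_pos'])"
```

```text
time_s: 3.28
eef_pos: [0.8861, -0.2495, 0.3939]
eef_rot: [0.009, 0.988, 0.154, 0.02]
wrist_force: [0.1, -0.4, 0.7]
opening: 0.996
[-0.404  1.075  0.298  0.005  1.725  0.858] 3.275 [0.00927366 0.98777564 0.15435411 0.0196998 ] [ 0.88613697 -0.24952652  0.39388275]
```

```bash
python3 -m handwheel '[{"offset":[-0.05,-0.033,0],"spin":0,"grip":1},{"offset":[-0.1,-0.066,0],"spin":0,"grip":1},{"offset":[-0.1,-0.066,0],"spin":0,"grip":1}]'; python3 -c "
from bench import ctrl;o=ctrl.get_obs();print(o['q'].round(3),o['time_s'],o['eef_rot'],o['eef_pos'])"
```

```text
time_s: 3.65
eef_pos: [0.7687, -0.2154, 0.3915]
eef_rot: [0.01, 0.988, 0.155, 0.021]
wrist_force: [0.6, 0.3, 1.0]
opening: 0.997
[-0.422  0.678  0.956  0.006  1.462  0.837] 3.65 [0.00986478 0.98766536 0.1549012  0.02062635] [ 0.76872894 -0.21541647  0.39151683]
```

```bash
python3 -m handwheel '[{"offset":[-0.05,-0.033,0],"spin":0,"grip":1},{"offset":[-0.1,-0.066,0],"spin":0,"grip":1},{"offset":[-0.15,-0.1,0],"spin":0,"grip":1},{"offset":[-0.2,-0.133,0],"spin":0,"grip":1},{"offset":[-0.25,-0.166,0],"spin":0,"grip":1},{"offset":[-0.3,-0.2,0],"spin":0,"grip":1},{"offset":[-0.35,-0.233,0],"spin":0,"grip":1},{"offset":[-0.4,-0.266,0],"spin":0,"grip":1},{"offset":[-0.45,-0.3,0],"spin":0,"grip":1},{"offset":[-0.5,-0.333,0],"spin":0,"grip":1}]'; python3 -c "
from bench import ctrl;o=ctrl.get_obs();print(o['q'].round(3),o['time_s'],o['eef_rot'],o['eef_pos'])"
```

```text
time_s: 4.9
eef_pos: [0.2065, -0.0556, 0.3617]
eef_rot: [0.006, 0.988, 0.157, 0.013]
wrist_force: [-34.2, 22.3, 35.9]
opening: 1.002
[-0.86  -0.895  2.456  0.017  1.557  0.396] 4.9 [0.00564361 0.98756864 0.15651741 0.01336522] [ 0.20647611 -0.05555327  0.36172085]
```

```bash
python3 -m handwheel '[{"offset":[0.045,0.03,0],"spin":0,"grip":1},{"offset":[0.09,0.06,0],"spin":0,"grip":1},{"offset":[0.09,0.06,0],"spin":0,"grip":1}]'; python3 -c "
from bench import ctrl;o=ctrl.get_obs();print(o['q'].round(3),o['time_s'],o['eef_rot'],o['eef_pos'],o['wrist_force'],o['torque'],o['joint_efforts'])"
```

```text
time_s: 5.28
eef_pos: [0.3136, -0.0868, 0.3644]
eef_rot: [0.006, 0.988, 0.155, 0.014]
wrist_force: [-0.6, 0.4, 0.3]
opening: 1.004
[-0.646 -0.429  2.233  0.012  1.31   0.61 ] 5.275 [0.00594441 0.98775556 0.15528457 0.0137959 ] [ 0.31355605 -0.08683388  0.36440362] [-0.61578743  0.43609016  0.29598703] [ 0.01849695 -0.00337502  0.00747768] [ -0.28766993 -10.18493503 -36.75440669   0.18397026  -1.08659852
   0.37608085]
```

```bash
cat > shot.py <<'E'
import sys
from bench import cams
import cv2
p=cams.camera(sys.argv[1]);im=p["color"][:,:,::-1]
if len(sys.argv)>3:
    x0,y0,x1,y1=map(int,sys.argv[3].split(','));im=im[y0:y1,x0:x1]
    s=min(790/im.shape[1],590/im.shape[0]);im=cv2.resize(im,None,fx=s,fy=s,interpolation=cv2.INTER_CUBIC)
cv2.imwrite(f"pics/{sys.argv[2]}.png",im)
E
python3 shot.py top t2; python3 shot.py scene s2
```

View pics/t2.png

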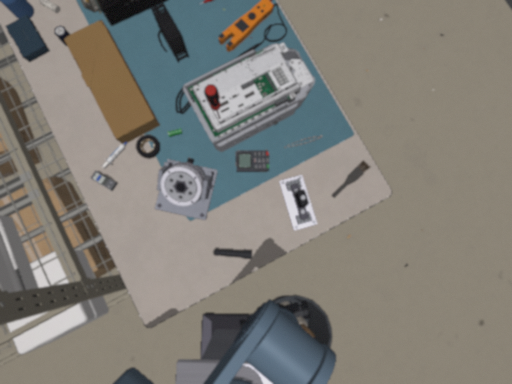

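View pics/s2.png

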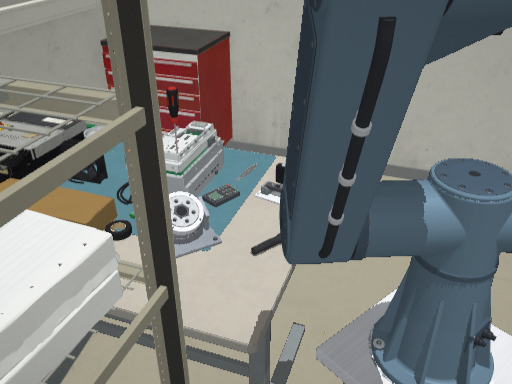

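```bash
cat > kin.py <<'E'
import numpy as np
from scipy.optimize import least_squares
from scipy.spatial.transform import Rotation as Rt
D=[([-1.39929,.181511,1.608015,-0.,1.3538,-.206313],[.212076,-.534182,.403798],[-.000866,.982209,.187789,0]),
([-.464,.271,1.5,0,1.372,.796],[.5933,-.165,.4045],[0,.988,.155,0]),
([-.404,1.075,.298,.005,1.725,.858],[.88613697,-.24952652,.39388275],[.00927366,.98777564,.15435411,.0196998]),
([-.422,.678,.956,.006,1.462,.837],[.76872894,-.21541647,.39151683],[.00986478,.98766536,.1549012,.02062635]),
([-.86,-.895,2.456,.017,1.557,.396],[.20647611,-.05555327,.36172085],[.00564361,.98756864,.15651741,.01336522]),
([-.646,-.429,2.233,.012,1.31,.61],[.31355605,-.08683388,.36440362],[.00594441,.98775556,.15528457,.0137959])]
def Ry(a):return Rt.from_euler('y',a).as_matrix()
def Rz(a):return Rt.from_euler('z',a).as_matrix()
def fk(q,p):
    h,L2,L3,d6,d,e=p
    # plane x=radial,z=up,y=left ; q2,q3,q5 about +y ; q4 about forearm axis(local z) ; tool z = local z
    R=Rz(q[0]);P=np.array([0,0,h])+R@[0,d,0]
    R=R@Ry(q[1]);P=P+R@[0,0,L2]
    R=R@Ry(q[2]);P=P+R@[e,0,0]
    R=R@Rz(q[3]);P=P+R@[0,0,L3]
    R=R@Ry(q[4]);P=P+R@[0,0,d6]
    R=R@Rz(q[5]);return P,R
def f(p):
    r=[]
    for q,x,_ in D: r+=list(fk(q,p)[0]-x)
    return np.array(r)
o=least_squares(f,[.3,.4,.4,.1,.1,0.]);P=o.x
if __name__=='__main__':
    print(P.round(4),np.abs(f(P)).max())
    for q,x,w in D:
        M=Rt.from_quat([w[1],w[2],w[3],w[0]]).as_matrix();Rm=fk(q,P)[1];print((Rm.T@M).round(3).tolist(), 'tilt',np.degrees(np.arccos(-M[2,2])).round(2), 'tiltaz',np.degrees(np.arctan2(M[1,2],M[0,2])).round(0))
E
python3 kin.py
```

```text
[0.3118 0.4382 0.5145 0.1442 0.1178 0.0851] 0.0003743371692018771
[[0.0, -1.0, 0.0], [1.0, 0.0, -0.0], [0.0, 0.0, 1.0]] tilt 0.1 tiltaz 101.0
[[0.0, -1.0, -0.001], [1.0, 0.0, 0.001], [-0.001, -0.001, 1.0]] tilt 0.0 tiltaz 0.0
[[0.0, -1.0, 0.0], [1.0, 0.0, -0.0], [0.0, 0.0, 1.0]] tilt 2.5 tiltaz -16.0
[[-0.0, -1.0, 0.0], [1.0, -0.0, -0.0], [0.0, 0.0, 1.0]] tilt 2.62 tiltaz -17.0
[[-0.0, -1.0, -0.0], [1.0, -0.0, -0.0], [0.0, -0.0, 1.0]] tilt 1.66 tiltaz -14.0
[[0.0, -1.0, -0.0], [1.0, 0.0, 0.0], [-0.0, -0.0, 1.0]] tilt 1.72 tiltaz -14.0
```

```bash
cat > ik.py <<'E'
from kin import *
lo=np.array([-2.99,-.89,.3,-1.14,0,-3.12]);hi=np.array([2.99,2.07,2.58,4.28,2.63,3.12])
A=np.array([[0.,-1,0],[1,0,0],[0,0,1]])
def pose(q): p,R=fk(q,P);return p,R@A
def solve(q0,pt,Rtg,w):
    def c(q):
        p,R=pose(q);return np.r_[p-pt,np.sqrt(w)*Rt.from_matrix(R@Rtg.T).as_rotvec()]
    return least_squares(c,np.clip(q0,lo+1e-6,hi-1e-6),bounds=(lo,hi)).x
def off(p,R,o,spin=0): return p+R@np.array(o),R@Rz(np.radians(spin))
def tilt(R): return np.degrees(np.arccos(-R[2,2])),np.degrees(np.arctan2(R[1,2],R[0,2]))
if __name__=='__main__':
    for w in(.01,.03,.1,.3,1,3):
        for i,o in((1,[.3,.2,0]),(3,[-.5,-.333,0])):
            q=np.array(D[i][0]);p,R=pose(q);qq=solve(q,*off(p,R,o),w);p2,R2=pose(qq)
            print(w,i,qq.round(3),p2.round(4),np.round(tilt(R2),2))
E
python3 ik.py
```

```text
0.01 1 [-0.403  1.075  0.3    0.038  1.473  0.859] [ 0.9207 -0.2584  0.3987] [ 16.92 -15.62]
0.01 3 [-0.855 -0.89   2.452 -0.026  1.615  0.404] [ 0.1975 -0.053   0.3632] [  2.5 166.9]
0.03 1 [-0.403  1.075  0.3    0.023  1.589  0.86 ] [ 0.905  -0.254   0.3947] [ 10.22 -15.59]
0.03 3 [-0.855 -0.89   2.453 -0.006  1.585  0.405] [ 0.2024 -0.0543  0.3626] [  0.47 175.02]
0.1 1 [-0.403  1.077  0.3    0.01   1.692  0.859] [ 0.8909 -0.25    0.3912] [  4.2  -15.47]
0.1 3 [-0.855 -0.89   2.454  0.012  1.558  0.404] [ 0.2067 -0.0555  0.362 ] [  1.34 -18.42]
0.3 1 [-0.403  1.078  0.3    0.004  1.737  0.858] [ 0.8847 -0.2483  0.3897] [  1.51 -15.1 ]
0.3 3 [-0.855 -0.89   2.454  0.02   1.545  0.404] [ 0.2086 -0.056   0.3617] [  2.15 -17.12]
1 1 [-4.030e-01  1.079e+00  3.000e-01  1.000e-03  1.755e+00  8.570e-01] [ 0.8821 -0.2475  0.3891] [  0.42 -13.58]
1 3 [-0.855 -0.89   2.455  0.023  1.54   0.404] [ 0.2094 -0.0562  0.3616] [  2.48 -16.83]
3 1 [-0.403  1.079  0.3    0.     1.761  0.857] [ 0.8814 -0.2473  0.3889] [ 0.09 -5.9 ]
3 3 [-0.855 -0.89   2.455  0.024  1.539  0.404] [ 0.2096 -0.0563  0.3616] [  2.58 -16.76]
```

```bash
cat > sim.py <<'E'
from ik import *
W=.17
az=np.radians(-11.3);dr=np.array([np.cos(az),np.sin(az),0])
def down(yaw): return np.array([[np.cos(yaw),np.sin(yaw),0],[np.sin(yaw),-np.cos(yaw),0],[0,0,-1.]])
def tilted(t,yaw): # tilt tool so z points outward along dr by t
    ax=np.cross([0,0,-1.],dr);return Rt.from_rotvec(ax*t).as_matrix()@down(yaw)
def push(p0,R0,u,n,e=.0625,verbose=1,q=None):
    q=np.array([-.3,.3,1.5,0,1.37,.8]) if q is None else q
    q=solve(q,p0,R0,W);p,R=pose(q)
    for k in range(n):
        q=solve(q,p+e*np.array(u),R,W);p,R=pose(q)
        if verbose and (k%verbose==0 or k==n-1): print(k+1,p.round(3),'tilt',np.round(tilt(R),1),q.round(2))
    return q
if __name__=='__main__':
    yaw=np.radians(17.8)
    for el in(-20,0,20,45,70,90):
        u=np.cos(np.radians(el))*dr+np.sin(np.radians(el))*np.array([0,0,1])
        print('OUT el',el);push(.75*dr+[0,0,.45],down(yaw),u,16,verbose=5)
    for el in(60,30,0,-30,-60):
        u=-np.cos(np.radians(el))*dr+np.sin(np.radians(el))*np.array([0,0,1])
        print('IN el',el);push(.4*dr+[0,0,.45],tilted(np.radians(32),yaw),u,16,verbose=5)
E
python3 sim.py
```

```text
OUT el -20
1 [ 0.793 -0.158  0.429] tilt [  0.  -12.2] [-0.34  0.7   0.84  0.    1.59  0.92]
6 [ 0.933 -0.186  0.296] tilt [  7.4 -11.3] [-0.32  1.18  0.3   0.02  1.53  0.94]
11 [ 0.971 -0.194  0.176] tilt [ 19.5 -11.3] [-0.32  1.32  0.3   0.05  1.19  0.93]
16 [ 0.991 -0.198  0.087] tilt [ 31.  -11.3] [-0.32  1.43  0.3   0.08  0.88  0.9 ]
OUT el 0
1 [ 0.797 -0.159  0.45 ] tilt [  0.  -12.5] [-0.34  0.71  0.8   0.    1.64  0.92]
6 [ 0.919 -0.184  0.399] tilt [  9.3 -11.3] [-0.33  1.07  0.3   0.02  1.61  0.94]
11 [ 0.963 -0.192  0.344] tilt [ 22.5 -11.3] [-0.32  1.14  0.3   0.05  1.31  0.93]
16 [ 0.998 -0.199  0.305] tilt [ 35.  -11.3] [-0.32  1.2   0.3   0.08  1.04  0.92]
OUT el 20
1 [ 0.793 -0.158  0.471] tilt [  0.  -12.5] [-0.34  0.69  0.78  0.    1.67  0.92]
6 [ 0.888 -0.177  0.504] tilt [  9.9 -11.3] [-0.33  0.95  0.3   0.02  1.72  0.93]
11 [ 0.92  -0.184  0.512] tilt [ 23.4 -11.3] [-0.33  0.95  0.3   0.05  1.48  0.93]
16 [ 0.951 -0.19   0.521] tilt [ 36.7 -11.3] [-0.33  0.96  0.3   0.08  1.24  0.93]
OUT el 45
1 [ 0.779 -0.156  0.494] tilt [  0.  -12.5] [-0.35  0.65  0.8   0.    
[... 1927 characters left out ...]
9 -0.05  1.81  0.48]
IN el -30
1 [ 0.339 -0.068  0.419] tilt [ 32.  -11.3] [-0.65 -0.65  2.29  0.28  1.01  0.52]
6 [ 0.251 -0.05   0.309] tilt [ 23.3 -11.3] [-0.83 -0.89  2.58  0.26  1.13  0.36]
11 [ 0.22  -0.044  0.3  ] tilt [ 10.2 -11.3] [-0.83 -0.89  2.58  0.11  1.31  0.41]
16 [ 0.191 -0.038  0.298] tilt [  1.8 168.6] [-0.83 -0.89  2.58 -0.02  1.48  0.43]
IN el -60
1 [ 0.362 -0.072  0.396] tilt [ 32.  -11.3] [-0.61 -0.54  2.28  0.28  0.9   0.53]
6 [ 0.293 -0.059  0.127] tilt [ 28.3 -11.3] [-0.73  0.08  2.58  1.38  0.25 -0.79]
11 [ 0.181 -0.032 -0.148] tilt [ 26.7 -11.6] [-1.62  1.64  2.29  2.56  0.95 -3.12]
16 [ 0.169 -0.004 -0.412] tilt [ 20.5 -15.2] [-1.27  2.07  1.66  2.73  0.83 -2.82]
```

```bash
cat > now.py <<'E'
from bench import ctrl
import numpy as np
from scipy.spatial.transform import Rotation as Rt
def st():
    o=ctrl.get_obs();w=o['eef_rot'];R=Rt.from_quat([w[1],w[2],w[3],w[0]]).as_matrix();return o,o['eef_pos'],R
def rep(target=None,off=.1547):
    o,p,R=st();g=p+R[:,2]*off
    print('t',round(o['time_s'],2),'tcp',p.round(4),'grasp',g.round(4),'yawx',np.degrees(np.arctan2(R[1,0],R[0,0])).round(2),'tilt',np.degrees(np.arccos(-R[2,2])).round(2),'az',np.degrees(np.arctan2(R[1,2],R[0,2])).round(1),'F',o['wrist_force'].round(1),'T',o['torque'].round(2),'open',round(o['opening'],3),'q',o['q'].round(2))
    if target is not None: print('tool offset to target grasp',(R.T@(np.array(target)-g)).round(4))
    return o,p,R
E
python3 - <<'E'
from now import *
rep([.594,-.164,.200]);rep([.594,-.164,.081])
E
```

```text
t 5.38 tcp [ 0.3113 -0.0855  0.3655] grasp [ 0.3162 -0.0871  0.2109] yawx 17.9 tilt 1.92 az -17.4 F [-0.8 -0.1  0.5] T [ 0.03  0.03 -0.01] open 1.001 q [-0.65 -0.44  2.24  0.01  1.31  0.61]
tool offset to target grasp [0.2403 0.1582 0.0206]
t 5.38 tcp [ 0.3113 -0.0855  0.3655] grasp [ 0.3162 -0.0871  0.2109] yawx 17.9 tilt 1.92 az -17.4 F [-0.8 -0.1  0.5] T [ 0.03  0.03 -0.01] open 1.001 q [-0.65 -0.44  2.24  0.01  1.31  0.61]
tool offset to target grasp [0.2371 0.1559 0.1395]
```

```bash
python3 -m handwheel '[{"offset":[0.05,0.033,0.005],"spin":0,"grip":1},{"offset":[0.1,0.066,0.01],"spin":0,"grip":1},{"offset":[0.15,0.1,0.015],"spin":0,"grip":1},{"offset":[0.2,0.132,0.02],"spin":0,"grip":1},{"offset":[0.24,0.158,0.02],"spin":0,"grip":1},{"offset":[0.24,0.158,0.02],"spin":0,"grip":1},{"offset":[0.239,0.157,0.06],"spin":0,"grip":1},{"offset":[0.238,0.156,0.1],"spin":0,"grip":1},{"offset":[0.237,0.156,0.139],"spin":0,"grip":1},{"offset":[0.237,0.156,0.139],"spin":0,"grip":1}]'; python3 -c "
from now import *
rep([.594,-.164,.081])"; python3 shot.py top t3 255,150,345,250;python3 shot.py scene s3 230,130,330,220
```

```text
time_s: 6.62
eef_pos: [0.5863, -0.1618, 0.2348]
eef_rot: [0.006, 0.988, 0.155, 0.013]
wrist_force: [0.7, 0.4, 0.4]
opening: 1.003
t 6.62 tcp [ 0.5863 -0.1618  0.2348] grasp [ 0.5906 -0.163   0.0802] yawx 17.84 tilt 1.67 az -15.2 F [0.7 0.4 0.4] T [0.02 0.01 0.07] open 1.003 q [-0.47  0.44  1.65  0.01  1.02  0.79]
tool offset to target grasp [ 0.0029  0.002  -0.0007]
```

View pics/t3.png

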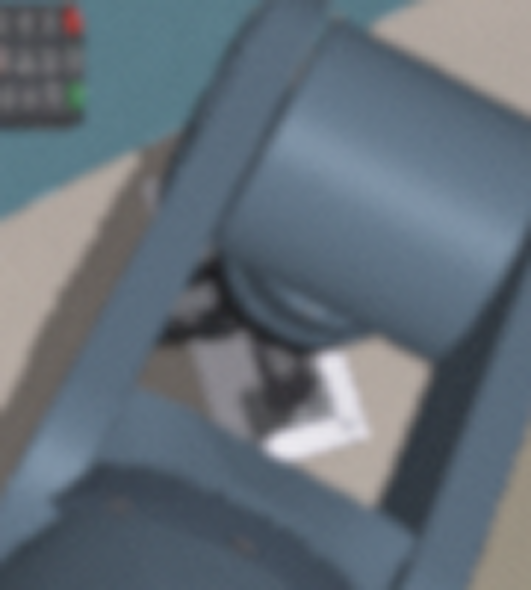

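View pics/s3.png

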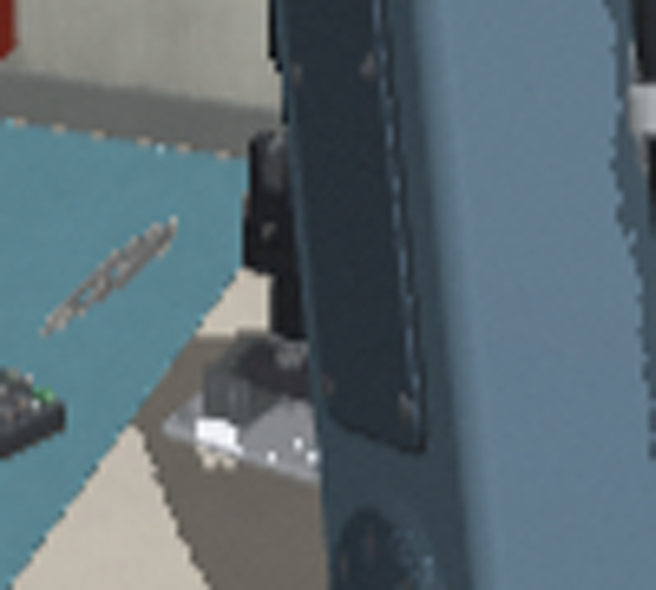

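The arm blocks both views of the grip (about (300,200) in top), but the pads are within 3 mm of it according to the measured pose. Closing with that small correction.

```bash
python3 -m handwheel '[{"offset":[0.003,0.002,0],"spin":0,"grip":1},{"offset":[0.003,0.002,0],"spin":0,"grip":0},{"offset":[0.003,0.002,0],"spin":0,"grip":0},{"offset":[0.003,0.002,0],"spin":0,"grip":0},{"offset":[0.003,0.002,0],"spin":0,"grip":0},{"offset":[0.003,0.002,0],"spin":0,"grip":0}]'; python3 -c "
from now import *
rep([.594,-.164,.081])"
```

```text
time_s: 7.48
eef_pos: [0.592, -0.1631, 0.2345]
eef_rot: [0.006, 0.988, 0.155, 0.014]
wrist_force: [-0.0, 2.2, 3.1]
opening: 0.246
t 7.47 tcp [ 0.592  -0.1631  0.2345] grasp [ 0.5966 -0.1644  0.0798] yawx 17.86 tilt 1.79 az -15.0 F [-0.   2.2  3.1] T [ 0.41  0.21 -0.02] open 0.246 q [-0.46  0.45  1.63  0.01  1.03  0.79]
tool offset to target grasp [-0.0024 -0.0012 -0.0012]
```

```bash
python3 - <<'E'
from now import *
o,p,R=st();np.savez('grasp.npz',p=p,R=R)
print('up in tool',(R.T@[0,0,1]).round(3));az=np.radians(-11.3);print('dr',(R.T@[np.cos(az),np.sin(az),0]).round(3))
E
python3 -m handwheel '[{"offset":[0.0,0.0,-0.03],"spin":0,"grip":0},{"offset":[0.0,0.0,-0.08],"spin":0,"grip":0},{"offset":[0,0,-0.14],"spin":0,"grip":0},{"offset":[0,0,-0.2],"spin":0,"grip":0},{"offset":[0,0,-0.2],"spin":0,"grip":0}]'; python3 - <<'E'
from now import *
o,p,R=rep()
from bench import cams,landmark_of
from h import *
d={}
for c in('scene','top'):
    P=cams.camera(c);cv2.imwrite(f'pics/{c}4.png',P['color'][:,:,::-1])
    for t in('spanner_pins','spanner_grip','rest_seat'):
        r=landmark_of(P,t);print(c,t,[(np.round(x['uv'],1),round(x['confidence'],2)) for x in r[:2]])
print(proj('scene',[p+R[:,2]*(.1547+.07),p+R[:,2]*.1547]),proj('top',[p+R[:,2]*(.1547+.07),p+R[:,2]*.1547]))
E
```

```text
up in tool [ 0.026  0.017 -1.   ]
dr [0.873 0.487 0.031]
time_s: 8.1
eef_pos: [0.5869, -0.1621, 0.4405]
eef_rot: [0.01, 0.988, 0.155, 0.019]
wrist_force: [0.5, -0.5, -3.0]
opening: 0.249
t 8.1 tcp [ 0.5869 -0.1621  0.4405] grasp [ 0.5931 -0.1643  0.2859] yawx 17.88 tilt 2.44 az -18.9 F [ 0.5 -0.5 -3. ] T [-0.   -0.03 -0.  ] open 0.249 q [-0.47  0.21  1.49  0.01  1.39  0.79]
scene spanner_pins [(array([288. , 129.2]), 0.39)]
scene spanner_grip []
scene rest_seat [(array([281.5, 193.1]), 0.93)]
top spanner_pins [(array([307.6, 195.7]), 0.75)]
top spanner_grip [(array([312.3, 188.7]), 0.47)]
top rest_seat [(array([298.9, 203.9]), 0.9)]
[[283.98343171 129.49173816]
 [285.07054755 105.31197235]] [[308.91044939 188.90846871]
 [313.35980823 184.74975744]]
```

```bash
python3 - <<'E'
from h import *
a=cv2.imread('pics/scene4.png')[70:220,210:340];b=cv2.imread('pics/top4.png')[140:270,250:380]
a=cv2.resize(a,(390,450),interpolation=cv2.INTER_CUBIC);b=cv2.resize(b,(400,400),interpolation=cv2.INTER_CUBIC)
b=np.vstack([b,np.zeros((50,400,3),np.uint8)]);cv2.imwrite('pics/c4.png',np.hstack([a,b]))
print(tri({'scene':(281.5,193.1),'top':(298.9,203.9)}))
E
```

```text
[ 0.58949665 -0.16267793  0.0195586 ]
```

View pics/c4.png

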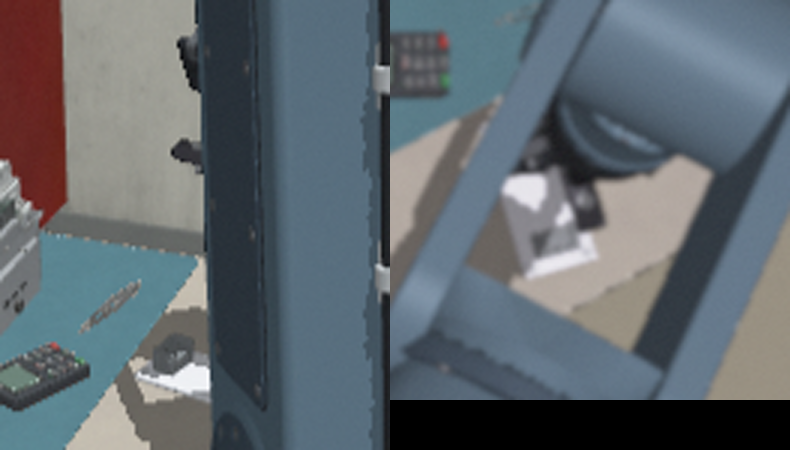

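```bash
python3 -m handwheel '[{"offset":[0.044,0.024,0.001],"spin":5,"grip":0},{"offset":[0.092,0.051,0.003],"spin":10,"grip":0},{"offset":[0.14,0.078,0.004],"spin":15,"grip":0},{"offset":[0.18,0.1,0.006],"spin":20,"grip":0},{"offset":[0.21,0.117,0.007],"spin":22,"grip":0}]'; cat > dirs.py <<'E'
from now import *
import sys
o,p,R=rep()
az=np.radians(-11.3)
for el in(0,15,30): print(el,(R.T@[np.cos(az)*np.cos(np.radians(el)),np.sin(az)*np.cos(np.radians(el)),np.sin(np.radians(el))]*np.array(.0625)).round(4),end=' ')
print('inward',(R.T@[-np.cos(az),-np.sin(az),0]*np.array(.0625)).round(4))
E
python3 dirs.py
```

```text
time_s: 9.12
eef_pos: [0.8233, -0.2089, 0.4324]
eef_rot: [0.003, 0.999, -0.037, 0.014]
wrist_force: [0.8, -0.3, -1.8]
opening: 0.249
t 9.12 tcp [ 0.8233 -0.2089  0.4324] grasp [ 0.8276 -0.2101  0.2778] yawx -4.25 tilt 1.68 az -15.3 F [ 0.8 -0.3 -1.8] T [-0.07 -0.03 -0.02] open 0.249 q [-0.39  0.81  0.67  0.    1.63  1.26]
0 [0.062  0.0077 0.0018] 15 [ 0.0604  0.0075 -0.0144] 30 [ 0.0546  0.0068 -0.0297] inward [-0.062  -0.0077 -0.0018]
```

```bash
python3 -m handwheel '[{"offset":[0.04,0.005,-0.01],"spin":0,"grip":0},{"offset":[0.08,0.01,-0.02],"spin":0,"grip":0},{"offset":[0.14,0.017,-0.034],"spin":0,"grip":0},{"offset":[0.2,0.025,-0.048],"spin":0,"grip":0},{"offset":[0.26,0.032,-0.062],"spin":0,"grip":0}]'; python3 dirs.py
```

```text
time_s: 9.75
eef_pos: [0.8837, -0.215, 0.4532]
eef_rot: [0.009, 0.999, -0.036, 0.039]
wrist_force: [-0.2, -0.2, -2.5]
opening: 0.248
t 9.75 tcp [ 0.8837 -0.215   0.4532] grasp [ 0.8957 -0.2182  0.299 ] yawx -4.12 tilt 4.62 az -14.9 F [-0.2 -0.2 -2.5] T [ 0.03  0.04 -0.01] open 0.248 q [-0.37  1.01  0.3   0.01  1.75  1.28]
0 [0.0618 0.0077 0.005 ] 15 [ 0.061   0.0077 -0.0113] 30 [ 0.056   0.0072 -0.0268] inward [-0.0618 -0.0077 -0.005 ]
```

```bash
python3 -m handwheel '[{"offset":[0.061,0.0065,-0.011],"spin":0,"grip":0}]' | sed -n 3p; python3 -m handwheel '[{"offset":[0.061,0.0065,-0.008],"spin":0,"grip":0}]'| sed -n 3p;python3 -m handwheel '[{"offset":[0.062,0.0065,-0.005],"spin":0,"grip":0}]'| sed -n 3p;python3 -m handwheel '[{"offset":[0.062,0.0065,-0.002],"spin":0,"grip":0}]'| sed -n 3p; python3 dirs.py
```

```text
eef_rot: [0.013, 0.997, -0.036, 0.06]
eef_rot: [0.017, 0.996, -0.036, 0.08]
eef_rot: [0.021, 0.994, -0.036, 0.1]
eef_rot: [0.025, 0.992, -0.036, 0.12]
t 10.25 tcp [ 0.9119 -0.2084  0.4502] grasp [ 0.9485 -0.2173  0.3001] yawx -3.85 tilt 14.12 az -13.7 F [-0.3 -1.1 -2.5] T [ 0.08  0.19 -0.03] open 0.249 q [-0.36  1.02  0.3   0.03  1.58  1.29]
0 [0.0602 0.0075 0.0152] 15 [ 0.062   0.0079 -0.001 ] 30 [ 0.0596  0.0077 -0.0171] inward [-0.0602 -0.0075 -0.0152]
```

```bash
python3 -m handwheel '[{"offset":[0.062,0.004,0.001],"spin":0,"grip":0}]' | sed -n 3p; python3 -m handwheel '[{"offset":[0.062,0.004,0.003],"spin":0,"grip":0}]'| sed -n 3p;python3 -m handwheel '[{"offset":[0.062,0.004,0.006],"spin":0,"grip":0}]'| sed -n 3p;python3 -m handwheel '[{"offset":[0.061,0.004,0.009],"spin":0,"grip":0}]'| sed -n 3p;python3 -m handwheel '[{"offset":[0.061,0.004,0.012],"spin":0,"grip":0}]'| sed -n 3p;python3 -m handwheel '[{"offset":[0.061,0.004,0.014],"spin":0,"grip":0}]'| sed -n 3p; python3 dirs.py
```

```text
eef_rot: [0.029, 0.989, -0.036, 0.14]
eef_rot: [0.032, 0.986, -0.036, 0.16]
eef_rot: [0.036, 0.982, -0.035, 0.18]
eef_rot: [0.039, 0.978, -0.035, 0.2]
eef_rot: [0.042, 0.974, -0.035, 0.22]
eef_rot: [0.045, 0.969, -0.034, 0.239]
t 11.0 tcp [ 0.9575 -0.1915  0.436 ] grasp [ 1.0288 -0.2076  0.2997] yawx -2.93 tilt 28.19 az -12.8 F [ 1.   0.2 -3. ] T [ 0.16  0.45 -0.03] open 0.253 q [-0.33  1.05  0.3   0.05  1.31  1.32]
0 [0.0547 0.0067 0.0295] 15 [0.0604 0.0077 0.0143] 30 [ 0.0619  0.0081 -0.002 ] inward [-0.0547 -0.0067 -0.0295]
```

```bash
python3 -m handwheel '[{"offset":[0.06,0.003,0.016],"spin":0,"grip":0}]'| sed -n 3p;python3 -m handwheel '[{"offset":[0.04,0.002,0.013],"spin":0,"grip":0}]'| sed -n 3p; cat > ring.py <<'E'
from now import *
from fit import axes
g=np.load('grasp.npz');Rg=g['R'];pg=g['p']
C=np.array([.6149,.1596,.0856]);AZ=np.radians(168.73);PH=np.radians(5.95)
X,Y,Z=axes(AZ)
pins_t=Rg.T@(np.array([.594,-.164,.010])-pg);pins_t[1]=0
zs=Rg.T@np.array([0,0,1.]);xs=Rg.T@np.array([np.cos(np.radians(17.9)),np.sin(np.radians(17.9)),0])
def report(c=None):
    o,p,R=st();c=C if c is None else c
    z=R@zs;x=R@xs;pp=p+R@pins_t;d=pp-c
    h=-(x-Z*(x@Z));ph=np.degrees(np.arctan2(h@Y,h@X))
    print('t',round(o['time_s'],2),'z tilt err deg',np.degrees(np.arccos(z@Z)).round(2),'comp about X,Y',np.degrees([-(z@Y),z@X]).round(2),'phase(bar -x end)',ph.round(2),'pins in ring frame mm',(1e3*np.array([d@X,d@Y,d@Z])).round(1),'F',o['wrist_force'].round(1),'T',o['torque'].round(2),'Fring',np.array([o['wrist_force']@X,o['wrist_force']@Y,o['wrist_force']@Z]).round(1),'open',round(o['opening'],3))
    return o,p,R,pp
if __name__=='__main__':
    o,p,R,pp=report()
    print('pins_t',pins_t.round(4),'z',(R@zs).round(3),Z.round(3),'q',o['q'].round(2))
    for hgt in(.12,.03,.004): print(hgt,'tool offset',(R.T@(C+Z*hgt-pp)).round(4))
E
python3 ring.py
```

```text
eef_rot: [0.048, 0.964, -0.034, 0.259]
eef_rot: [0.05, 0.961, -0.034, 0.271]
[[175.7, 200.8], [187.5, 202.0], [193.0, 211.8], [186.5, 220.6], [174.2, 219.4]] [[180.6, 175.9], [190.0, 182.3], [189.8, 192.7], [180.2, 196.6], [170.9, 190.3], [170.9, 179.8]]
t 11.25 z tilt err deg 1.6 comp about X,Y [-0.12 -1.59] phase(bar -x end) 7.47 pins in ring frame mm [-531.6  273.4 -151.2] F [-0.1 -1.4 -4. ] T [ 0.13  0.49 -0.05] Fring [ 2.   1.4 -3.5] open 0.254
pins_t [-0.0042  0.      0.2244] z [-0.497  0.097  0.862] [-0.52   0.104  0.848] q [-0.32  1.06  0.3   0.06  1.23  1.32]
0.12 tool offset [-0.4922 -0.3367 -0.2745]
0.03 tool offset [-0.4921 -0.3377 -0.1845]
0.004 tool offset [-0.492  -0.338  -0.1585]
```

```bash
python3 - <<'E' 2>/dev/null
from h import *
from scipy.optimize import least_squares
pts=[(137,60),(147,170),(160,300)]
def f(v):
    x,y=v[:2];r=[]
    for (u,w),z in zip(pts,v[2:5]): r+=list(proj('scene',[[x,y,z]])[0]-[u,w])
    r+=list((proj('top',[[x,y,v[5]]])[0]-[60,296]))
    return r
o=least_squares(f,[.3,.45,.5,.3,.1,.3]);print(o.x.round(3),o.cost)
print('screwdriver top',tri({'scene':(172,90),'top':(211,90)}))
from ik import *
C=np.array([.6149,.1596,.0856])
E
python3 - <<'E'
import contextlib,io
with contextlib.redirect_stdout(io.StringIO()):
    from ring import *
    from ik import *
o,p,R=st()
for hgt in(.12,.05,-.01):
    t=C+Z*hgt-R@pins_t
    for s in(0,40):
        Rs=R@Rz(np.radians(s)); q=solve(o['q'],t,Rs,.17);pp,RR=pose(q);print(hgt,s,t.round(3),q.round(2),np.abs(pp-t).max().round(4))
# obstacle-free route: points
for tp in ([.62,-.14,.42],[.42,.10,.40]):
    print(tp,(R.T@(np.array(tp)-p)).round(3))
E
```

```text
[0.344 0.366 0.556 0.384 0.113 0.253] 19.444607606321565
screwdriver top [0.78060494 0.05839614 0.3284306 ]
0.12 0 [0.44  0.198 0.38 ] [ 0.25 -0.12  2.02 -0.35  0.77  2.08] 0.0
0.12 40 [0.44  0.198 0.38 ] [ 0.25 -0.12  2.02 -0.35  0.77  2.78] 0.0
0.05 0 [0.476 0.19  0.32 ] [ 0.21  0.03  2.   -0.39  0.62  2.11] 0.0
0.05 40 [0.476 0.19  0.32 ] [ 0.21  0.03  2.   -0.39  0.62  2.81] 0.0
-0.01 0 [0.507 0.184 0.27 ] [ 0.18  0.18  1.97 -0.44  0.51  2.16] 0.0
-0.01 40 [0.507 0.184 0.27 ] [ 0.18  0.18  1.97 -0.44  0.51  2.85] 0.0
[0.62, -0.14, 0.42] [-0.305 -0.015 -0.177]
[0.42, 0.1, 0.4] [-0.495 -0.236 -0.291]
```

```bash
python3 -m handwheel '[{"offset":[-0.03,-0.001,-0.018],"spin":0,"grip":0},{"offset":[-0.08,-0.004,-0.047],"spin":0,"grip":0},{"offset":[-0.133,-0.006,-0.077],"spin":0,"grip":0},{"offset":[-0.185,-0.009,-0.108],"spin":0,"grip":0},{"offset":[-0.238,-0.012,-0.138],"spin":0,"grip":0},{"offset":[-0.285,-0.03,-0.168],"spin":0,"grip":0},{"offset":[-0.33,-0.06,-0.19],"spin":0,"grip":0},{"offset":[-0.37,-0.1,-0.215],"spin":0,"grip":0},{"offset":[-0.41,-0.14,-0.24],"spin":0,"grip":0},{"offset":[-0.45,-0.185,-0.265],"spin":1,"grip":0},{"offset":[-0.485,-0.23,-0.28],"spin":1.5,"grip":0},{"offset":[-0.492,-0.28,-0.278],"spin":1.5,"grip":0},{"offset":[-0.492,-0.32,-0.275],"spin":1.5,"grip":0},{"offset":[-0.492,-0.337,-0.274],"spin":1.5,"grip":0},{"offset":[-0.492,-0.337,-0.274],"spin":1.5,"grip":0}]'; python3 ring.py|tail -n +2; python3 shot.py scene s5;python3 shot.py top t5
```

```text
time_s: 13.12
eef_pos: [0.4402, 0.1988, 0.3804]
eef_rot: [0.046, 0.96, -0.046, 0.271]
wrist_force: [-0.5, -0.2, -3.7]
opening: 0.252
t 13.12 z tilt err deg 1.68 comp about X,Y [-0.29 -1.66] phase(bar -x end) 6.04 pins in ring frame mm [  0.   -1.8 120.5] F [-0.5 -0.2 -3.7] T [ 0.03  0.51 -0.02] Fring [ 2.3  0.3 -2.9] open 0.252
pins_t [-0.0042  0.      0.2244] z [-0.496  0.094  0.863] [-0.52   0.104  0.848] q [ 0.25 -0.12  2.02 -0.35  0.77  2.11]
0.12 tool offset [-0.0001  0.0018  0.0005]
0.03 tool offset [0.     0.001  0.0905]
0.004 tool offset [1.000e-04 8.000e-04 1.165e-01]
```

View pics/s5.png

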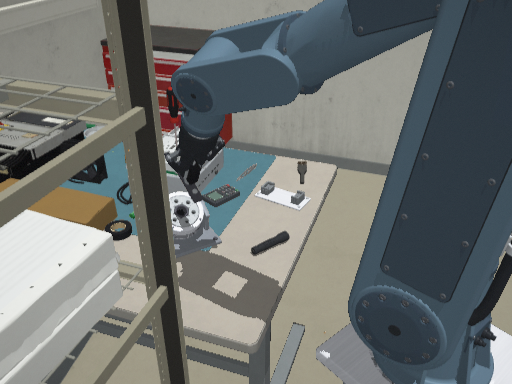

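View pics/t5.png

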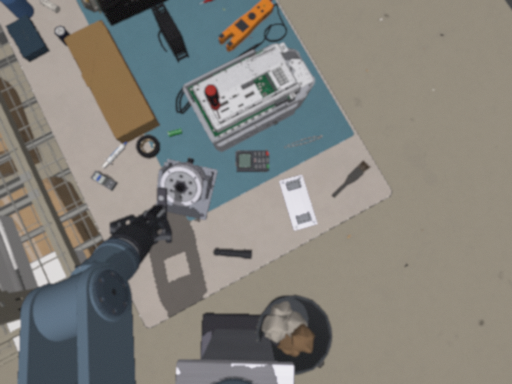

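The scene shows the spanner held tilted above the ring, with its bar near (195,195) and the ring at (181,211). In top the ring is clear at (181,187) and the empty rest at (298,203). Going down to about 15 mm above the face, then checking alignment.

```bash
python3 -m handwheel '[{"offset":[0,0.001,0.045],"spin":0,"grip":0},{"offset":[0,0.001,0.085],"spin":0,"grip":0},{"offset":[0,0.001,0.105],"spin":0,"grip":0},{"offset":[0,0.001,0.105],"spin":0,"grip":0}]'; python3 ring.py|tail -n +2; python3 - <<'E'
import contextlib,io
with contextlib.redirect_stdout(io.StringIO()):
    from ring import *
from bench import cams,landmark_of
from h import *
o,p,R=st()
# points in spanner frame (own x,y,z rel pins) -> world
zz=R@zs;xx=R@xs;yy=np.cross(zz,xx);pp=p+R@pins_t
W=lambda a:pp+xx*a[0]+yy*a[1]+zz*a[2]
pts=[(s*.052,t*.011,.012) for s in(1,-1) for t in(1,-1)]+[(s*.052,t*.011,.026) for s in(1,-1) for t in(1,-1)]+[(.03,0,0),(-.03,0,0),(.03,0,.012),(-.03,0,.012)]
H=[C+.03*(np.cos(PH+k*np.pi/3)*X+np.sin(PH+k*np.pi/3)*Y) for k in range(6)]
ims=[]
for c,(x0,y0,x1,y1) in(('scene',(155,160,225,240)),('top',(150,155,220,235))):
    P=cams.camera(c);im=P['color'][:,:,::-1].copy();cv2.imwrite(f'pics/{c}6.png',im)
    for t in('spanner_pins','spanner_grip','ring_centre'):
        r=landmark_of(P,t);print(c,t,[(np.round(x['uv'],1),round(x['confidence'],2)) for x in r[:2]])
    print(proj(c,[pp,W((0,0,.07)),C]).round(1).tolist())
    im=cv2.resize(im[y0:y1,x0:x1],None,fx=5.5,fy=5.5,interpolation=cv2.INTER_CUBIC)
    for a in pts:
        u=(proj(c,[W(a)])[0]+.5-[x0,y0])*5.5;cv2.circle(im,tuple(u.astype(int)),2,(0,0,255),-1)
    for a in H:
        u=(proj(c,[a])[0]+.5-[x0,y0])*5.5;cv2.circle(im,tuple(u.astype(int)),2,(0,255,0),-1)
    ims.append(im)
cv2.imwrite('pics/c6.png',np.hstack(ims));print(np.hstack(ims).shape)
E
```

```text
time_s: 13.72
eef_pos: [0.4943, 0.1832, 0.2891]
eef_rot: [0.047, 0.961, -0.048, 0.269]
wrist_force: [-0.1, 0.7, -2.1]
opening: 0.251
t 13.72 z tilt err deg 1.9 comp about X,Y [-0.04 -1.9 ] phase(bar -x end) 5.86 pins in ring frame mm [ 1.7  3.9 13.3] F [-0.1  0.7 -2.1] T [0.11 0.51 0.03] Fring [ 1.3 -0.7 -1.7] open 0.251
pins_t [-0.0042  0.      0.2244] z [-0.492  0.097  0.865] [-0.52   0.104  0.848] q [ 0.19  0.12  1.99 -0.41  0.56  2.15]
0.12 tool offset [ 0.0014 -0.0023 -0.1067]
0.03 tool offset [ 0.002  -0.0035 -0.0168]
0.004 tool offset [ 0.0022 -0.0038  0.0092]
scene spanner_pins [(array([183.8, 208.8]), 0.76)]
scene spanner_grip [(array([183.4, 193.3]), 0.55)]
scene ring_centre [(array([179.6, 208.5]), 0.98)]
[[183.8, 208.0], [187.3, 193.4], [181.4, 210.3]]
top spanner_pins [(array([181.2, 191.7]), 0.82)]
top spanner_grip [(array([171.9, 199.1]), 0.53)]
top ring_centre [(array([181.2, 190.4]), 0.87), (array([172.7, 200.3]), 0.53)]
[[179.8, 189.2], [171.5, 198.8], [180.0, 186.4]]
(440, 770, 3)
```

View pics/c6.png

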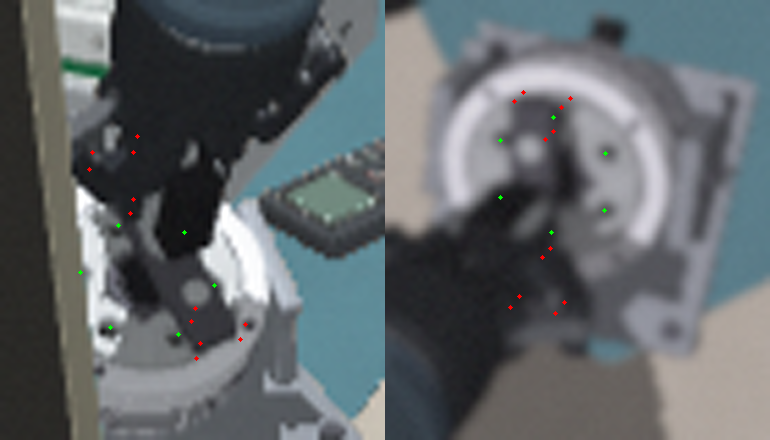

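```bash
python3 -m handwheel '[{"offset":[0,0,0],"spin":0,"grip":0}]' >/dev/null; python3 ring.py|tail -n +2; cat > ov.py <<'E'
import contextlib,io,sys
with contextlib.redirect_stdout(io.StringIO()):
    from ring import *
from bench import cams,landmark_of
from h import *
P={c:cams.camera(c) for c in('scene','top')}
o,p,R=st()
zz=R@zs;xx=R@xs;yy=np.cross(zz,xx);pp=p+R@pins_t
W=lambda a:pp+xx*a[0]+yy*a[1]+zz*a[2]
pts=[(s*.052,t*.011,z) for s in(1,-1) for t in(1,-1) for z in (.012,.026)]
caps=[(.03,0,.026),(-.03,0,.026)]
H=[C+.03*(np.cos(PH+k*np.pi/3)*X+np.sin(PH+k*np.pi/3)*Y) for k in range(6)]
ims=[]
for c,(x0,y0,x1,y1) in(('scene',(155,160,225,240)),('top',(150,155,220,235))):
    im=P[c]['color'][:,:,::-1].copy();cv2.imwrite(f'pics/{c}{sys.argv[1]}.png',im)
    im=cv2.resize(im[y0:y1,x0:x1],None,fx=5.5,fy=5.5,interpolation=cv2.INTER_CUBIC)
    for L,col in((pts,(0,0,255)),(caps,(255,0,255))):
      for a in L:
        u=(proj(c,[W(a)])[0]+.5-[x0,y0])*5.5;cv2.circle(im,tuple(u.astype(int)),2,col,-1)
    for a in H:
        u=(proj(c,[a])[0]+.5-[x0,y0])*5.5;cv2.circle(im,tuple(u.astype(int)),2,(0,255,0),-1)
    ims.append(im)
cv2.imwrite(f'pics/c{sys.argv[1]}.png',np.hstack(ims))
E
python3 ov.py 7
```

```text
t 14.25 z tilt err deg 1.74 comp about X,Y [-0.19 -1.73] phase(bar -x end) 5.96 pins in ring frame mm [ 0.8  1.6 14.7] F [-0.1 -0.1 -3.6] T [ 0.12  0.55 -0.02] Fring [ 2.   0.1 -3.1] open 0.249
pins_t [-0.0042  0.      0.2244] z [-0.495  0.095  0.864] [-0.52   0.104  0.848] q [ 0.19  0.11  1.99 -0.41  0.56  2.15]
0.12 tool offset [ 0.0006 -0.0005 -0.1053]
0.03 tool offset [ 0.0009 -0.0014 -0.0153]
0.004 tool offset [ 0.001  -0.0017  0.0107]
```

View pics/c7.png

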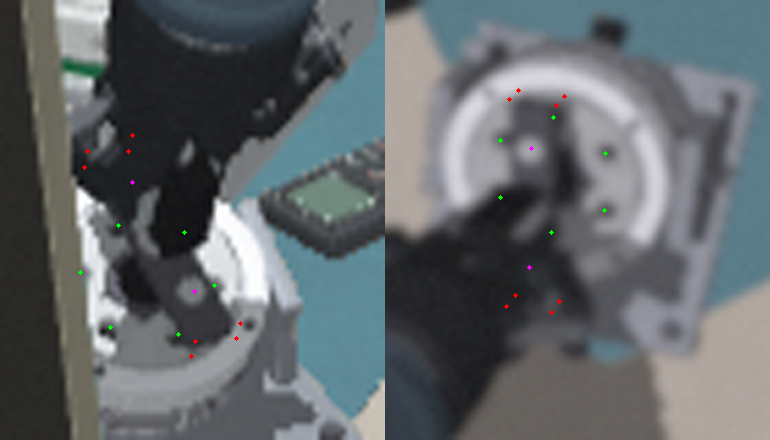

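```bash
python3 -m handwheel '[{"offset":[0.001,-0.0015,0.005],"spin":0,"grip":0},{"offset":[0.001,-0.0017,0.01],"spin":0,"grip":0},{"offset":[0.001,-0.0017,0.014],"spin":0,"grip":0},{"offset":[0.001,-0.0018,0.017],"spin":0,"grip":0},{"offset":[0.001,-0.0018,0.017],"spin":0,"grip":0}]'; python3 ring.py|tail -n +2
```

```text
time_s: 14.98
eef_pos: [0.504, 0.1844, 0.2756]
eef_rot: [0.046, 0.961, -0.047, 0.27]
wrist_force: [0.0, 0.2, -2.9]
opening: 0.251
t 14.97 z tilt err deg 1.81 comp about X,Y [-0.15 -1.8 ] phase(bar -x end) 5.95 pins in ring frame mm [ 0.6  0.3 -3. ] F [ 0.   0.2 -2.9] T [0.11 0.51 0.01] Fring [ 1.6 -0.2 -2.5] open 0.251
pins_t [-0.0042  0.      0.2244] z [-0.494  0.096  0.864] [-0.52   0.104  0.848] q [ 0.19  0.16  1.97 -0.42  0.53  2.17]
0.12 tool offset [ 1.00e-04  1.10e-03 -1.23e-01]
0.03 tool offset [ 0.0005  0.0001 -0.0331]
0.004 tool offset [ 0.0006 -0.0002 -0.0071]
```

```bash
python3 -m handwheel '[{"offset":[0.0005,0,0.002],"spin":0,"grip":0},{"offset":[0.0005,0,0.004],"spin":0,"grip":0},{"offset":[0.0005,0,0.005],"spin":0,"grip":0},{"offset":[0.0005,0,0.005],"spin":0,"grip":0}]'; python3 ring.py|sed -n 2p
```

```text
time_s: 15.48
eef_pos: [0.507, 0.1839, 0.272]
eef_rot: [0.046, 0.961, -0.047, 0.27]
wrist_force: [0.2, 0.4, -3.5]
opening: 0.249
t 15.47 z tilt err deg 1.78 comp about X,Y [-0.17 -1.77] phase(bar -x end) 5.95 pins in ring frame mm [-0.1  0.2 -7.8] F [ 0.2  0.4 -3.5] T [0.08 0.58 0.01] Fring [ 1.7 -0.4 -3.1] open 0.249
```

```bash
python3 -m handwheel '[{"offset":[0.0005,0,0.001],"spin":0,"grip":0},{"offset":[0.0005,0,0.002],"spin":0,"grip":0},{"offset":[0.0005,0,0.003],"spin":0,"grip":0},{"offset":[0.0005,0,0.003],"spin":0,"grip":0}]'; python3 ring.py|sed -n 2p; python3 ov.py 8
```

```text
time_s: 15.98
eef_pos: [0.509, 0.1835, 0.2696]
eef_rot: [0.046, 0.961, -0.047, 0.27]
wrist_force: [0.0, 1.2, -3.0]
opening: 0.246
t 15.97 z tilt err deg 1.78 comp about X,Y [-0.16 -1.78] phase(bar -x end) 5.95 pins in ring frame mm [ -0.6   0.2 -10.8] F [ 0.   1.2 -3. ] T [ 0.15  0.51 -0.04] Fring [ 1.8 -1.2 -2.4] open 0.246
```

View pics/c8.png

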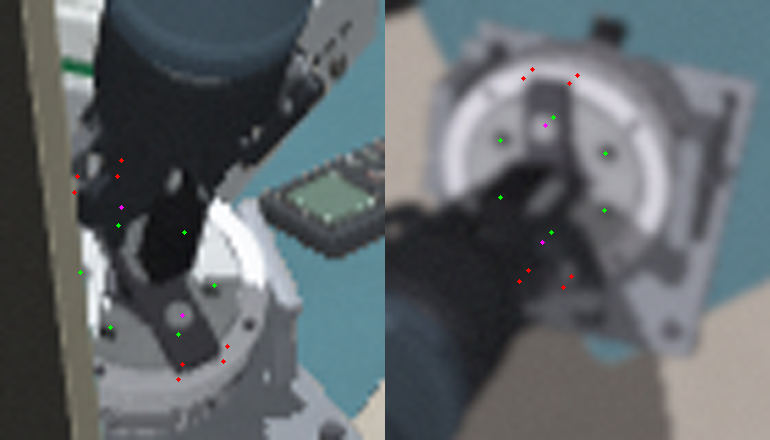

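```bash
python3 -m handwheel '[{"offset":[0.0003,0,0.001],"spin":0,"grip":0},{"offset":[0.0005,0,0.002],"spin":0,"grip":0},{"offset":[0.0005,0,0.002],"spin":0,"grip":0}]'; python3 ring.py|sed -n 2p
```

```text
time_s: 16.45
eef_pos: [0.51, 0.1835, 0.2688]
eef_rot: [0.046, 0.961, -0.047, 0.27]
wrist_force: [-10.8, 0.5, 7.5]
opening: 0.25
t 16.45 z tilt err deg 1.79 comp about X,Y [-0.15 -1.79] phase(bar -x end) 5.96 pins in ring frame mm [ -0.9   0.  -12. ] F [-10.8   0.5   7.5] T [-0.01  1.1  -0.21] Fring [ 5.1  1.7 12. ] open 0.25
```

```bash
python3 -m handwheel '[{"offset":[0,0,-0.0015],"spin":0,"grip":0},{"offset":[0,0.0003,-0.0015],"spin":4,"grip":0},{"offset":[0,0.0006,-0.0015],"spin":8,"grip":0},{"offset":[-0.0001,0.0009,-0.0015],"spin":12,"grip":0},{"offset":[-0.0002,0.0012,-0.0015],"spin":16,"grip":0},{"offset":[-0.0003,0.0015,-0.0015],"spin":20,"grip":0},{"offset":[-0.0004,0.0018,-0.0015],"spin":24,"grip":0},{"offset":[-0.0005,0.002,-0.0015],"spin":27,"grip":0},{"offset":[-0.0006,0.0022,-0.0015],"spin":30,"grip":0},{"offset":[-0.0006,0.0022,-0.0015],"spin":30,"grip":0}]'; python3 ring.py|sed -n 2p; python3 ov.py 9
```

```text
time_s: 17.7
eef_pos: [0.5086, 0.1809, 0.2691]
eef_rot: [-0.024, 0.916, -0.294, 0.272]
wrist_force: [-4.1, -2.9, -0.5]
opening: 0.25
t 17.7 z tilt err deg 1.45 comp about X,Y [-0.77 -1.23] phase(bar -x end) -24.01 pins in ring frame mm [ -0.4   1.  -11.4] F [-4.1 -2.9 -0.5] T [-0.56  0.94 -0.34] Fring [3.3 3.6 1.4] open 0.25
```

View pics/c9.png

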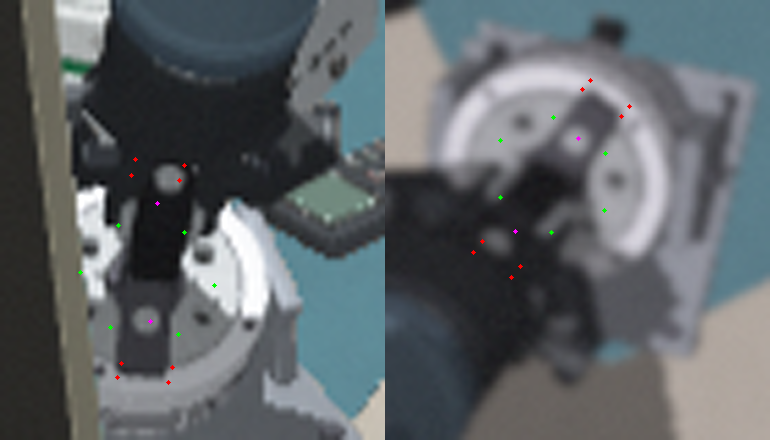

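```bash
python3 -m handwheel '[{"offset":[-0.0001,0.0002,0],"spin":3,"grip":0},{"offset":[-0.0003,0.0003,0],"spin":6,"grip":0},{"offset":[-0.0003,0.0003,0],"spin":6,"grip":0}]'; cat > tq.py <<'E'
import contextlib,io
with contextlib.redirect_stdout(io.StringIO()):
    from ring import *
o,p,R,pp=report()
F,T=o['wrist_force'],o['torque']
print('Tz at TCP',round(T@Z,3),'moved to ring centre',round((T+np.cross(p-C,F))@Z,3),'q6',o['q'][5].round(3))
E
python3 tq.py
```

```text
time_s: 18.18
eef_pos: [0.5082, 0.1807, 0.2688]
eef_rot: [-0.039, 0.899, -0.341, 0.271]
wrist_force: [-3.9, -4.2, 0.1]
opening: 0.25
t 18.18 z tilt err deg 1.37 comp about X,Y [-0.86 -1.08] phase(bar -x end) -30.01 pins in ring frame mm [ -0.2   0.9 -11.4] F [-3.9 -4.2  0.1] T [-0.73  1.04 -0.52] Fring [2.5 4.8 1.6] open 0.25
Tz at TCP 0.044 moved to ring centre 0.02 q6 2.796
```

```bash
python3 -m handwheel '[{"offset":[-0.0001,0.0002,0],"spin":2,"grip":0},{"offset":[-0.0002,0.0002,0],"spin":4,"grip":0},{"offset":[-0.0002,0.0002,0],"spin":4,"grip":0}]'|tail -1; python3 tq.py;python3 -m handwheel '[{"offset":[-0.0001,0.0002,0],"spin":2,"grip":0},{"offset":[-0.0002,0.0002,0],"spin":4,"grip":0},{"offset":[-0.0002,0.0002,0],"spin":4,"grip":0}]'|tail -1; python3 tq.py; python3 ov.py 10
```

```text
opening: 0.252
t 18.55 z tilt err deg 1.27 comp about X,Y [-0.87 -0.92] phase(bar -x end) -33.72 pins in ring frame mm [ -0.3   0.8 -11.4] F [-4.5 -4.2  0.3] T [-1.6   1.09  0.72] Fring [2.9 5.  2.2] open 0.252
Tz at TCP 1.556 moved to ring centre 1.533 q6 2.864
opening: 0.25
t 18.93 z tilt err deg 1.15 comp about X,Y [-0.9  -0.72] phase(bar -x end) -37.61 pins in ring frame mm [ -1.2   0.8 -11.2] F [-3.  -6.8  0.4] T [-2.16  0.88  1.09] Fring [1.1 7.2 1.2] open 0.25
Tz at TCP 2.14 moved to ring centre 2.104 q6 2.933
```

View pics/c10.png

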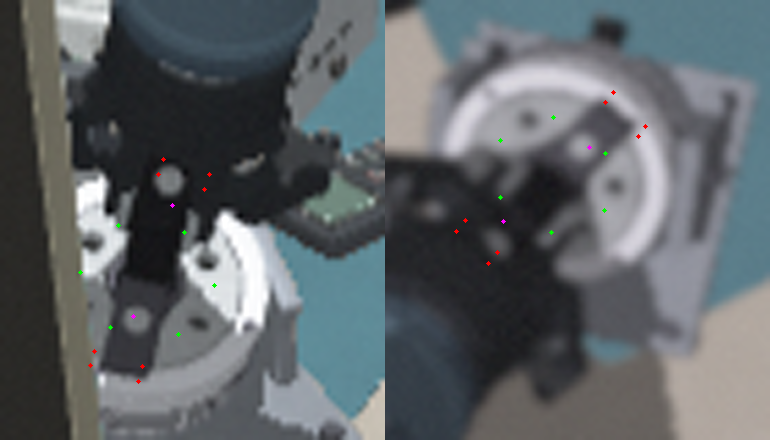

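```bash
python3 - <<'E'
import contextlib,io
with contextlib.redirect_stdout(io.StringIO()):
    from ring import *
from h import *
from scipy.optimize import least_squares
F=5.5
s=np.array([(92,240),(207,260),(200,322)])/F+[155,160]-.5
t=np.array([(529,120),(615,186)]);t=(t-[385,0])/F+[150,155]-.5
def holes(ph,d=.002): return np.array([C+.03*(np.cos(ph+k*np.pi/3)*X+np.sin(ph+k*np.pi/3)*Y)-d*Z for k in range(6)])
for c,m in(('scene',s),('top',t)):
    def f(v):
        q=proj(c,holes(v[0]))+v[1:3];r=[]
        for u in m:
            D=q-u;r+=list(D[np.argmin((D**2).sum(1))])
        return r+list(.5*v[1:3])
    best=min((least_squares(f,[np.radians(a),0,0]) for a in range(-40,20,10)),key=lambda o:o.cost)
    print(c,np.degrees(best.x[0]).round(1),best.x[1:].round(2),best.cost.round(3),np.round(best.fun,2))
E
```

```text
scene -28.6 [-0.26 -0.17] 0.235 [ 0.23  0.27  0.06  0.23 -0.22 -0.46 -0.13 -0.09]
top -27.7 [0.21 0.11] 0.013 [-0.07 -0.07  0.01  0.04  0.1   0.06]
```

```bash
python3 -m handwheel '[{"offset":[0.0001,-0.0002,0],"spin":-2,"grip":0},{"offset":[0.0002,-0.0003,0],"spin":-4,"grip":0},{"offset":[0.0002,-0.0003,0],"spin":-4,"grip":0}]'|tail -1; python3 tq.py;python3 -m handwheel '[{"offset":[0.0001,-0.0002,0],"spin":-2,"grip":0},{"offset":[0.0002,-0.0003,0],"spin":-4,"grip":0},{"offset":[0.0002,-0.0003,0],"spin":-4,"grip":0}]'|tail -1; python3 tq.py
```

```text
opening: 0.255
t 19.4 z tilt err deg 1.3 comp about X,Y [-0.91 -0.93] phase(bar -x end) -33.82 pins in ring frame mm [ -0.3   0.5 -11.4] F [-3.8 -4.2 -0.3] T [-1.07  1.02  0.17] Fring [2.6 4.8 1.2] open 0.255
Tz at TCP 0.804 moved to ring centre 0.782 q6 2.864
opening: 0.252
t 19.77 z tilt err deg 1.38 comp about X,Y [-0.97 -0.98] phase(bar -x end) -30.01 pins in ring frame mm [ -1.1  -0.4 -11.3] F [-1.6 -1.6 -3.5] T [-0.18  0.74 -0.09] Fring [ 2.9  1.9 -2.3] open 0.252
Tz at TCP 0.091 moved to ring centre 0.083 q6 2.796
```

```bash
python3 - <<'E'
import contextlib,io
with contextlib.redirect_stdout(io.StringIO()):
    from ring import *
o,p,R=st();print((R.T@Z*.02).round(4),(R.T@Z*.12).round(4))
E
```

```text
[ 0.0001  0.0002 -0.02  ] [ 0.0004  0.0013 -0.12  ]
```

```bash
python3 -m handwheel '[{"offset":[0,0,-0.005],"spin":0,"grip":0},{"offset":[0,0.0001,-0.012],"spin":0,"grip":0},{"offset":[0,0.0002,-0.02],"spin":0,"grip":0},{"offset":[0.0001,0.0003,-0.035],"spin":0,"grip":0},{"offset":[0.0002,0.0008,-0.075],"spin":0,"grip":0},{"offset":[0.0004,0.0013,-0.12],"spin":0,"grip":0},{"offset":[0.0004,0.0013,-0.12],"spin":0,"grip":0}]'; python3 tq.py;python3 ov.py 11
```

```text
time_s: 20.65
eef_pos: [0.446, 0.1946, 0.3755]
eef_rot: [-0.042, 0.898, -0.341, 0.275]
wrist_force: [-0.3, 0.5, -2.8]
opening: 0.253
t 20.65 z tilt err deg 1.31 comp about X,Y [-1.18 -0.56] phase(bar -x end) -30.07 pins in ring frame mm [ -4.8  -1.8 112.8] F [-0.3  0.5 -2.8] T [ 0.14  0.5  -0.  ] Fring [ 1.8 -0.4 -2.2] open 0.253
Tz at TCP -0.019 moved to ring centre -0.014 q6 2.73
```

View pics/c11.png

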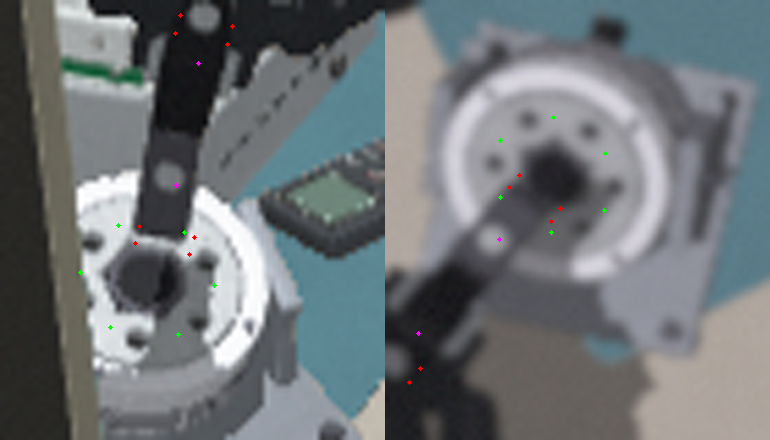

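```bash
python3 - <<'E'
import contextlib,io
with contextlib.redirect_stdout(io.StringIO()):
    from ring import *
    import fit
from h import *
from scipy.optimize import least_squares
F=5.5
s=np.array([(93,240),(205,260),(198,323),(140,340)])/F+[155,160]-.5
t=np.array([(529,120),(589,131),(615,187),(580,228),(495,163)]);t=(t-[385,0])/F+[150,155]-.5
def refine(c,uv):
    g=cv2.cvtColor(cv2.imread(f'pics/{c}11.png'),cv2.COLOR_BGR2GRAY).astype(float)
    for _ in range(3):
        x0,y0=int(round(uv[0])),int(round(uv[1]));r=2
        w=g[y0-r:y0+r+1,x0-r:x0+r+1];w=np.clip(np.percentile(w,80)-w,0,None)
        A,B=np.meshgrid(np.arange(x0-r,x0+r+1),np.arange(y0-r,y0+r+1))
        uv=((w*A).sum()/w.sum(),(w*B).sum()/w.sum())
    return uv
def holes(ph,d=.002): return np.array([C+.03*(np.cos(ph+k*np.pi/3)*X+np.sin(ph+k*np.pi/3)*Y)-d*Z for k in range(6)])
for rf in(0,1):
  for c,m in(('scene',s),('top',t)):
    if rf: m=np.array([refine(c,u) for u in m])
    def f(v):
        q=proj(c,holes(v[0]))+v[1:3];r=[]
        for u in m:
            D=q-u;r+=list(D[np.argmin((D**2).sum(1))])
        return r+list(.3*v[1:3])
    best=min((least_squares(f,[np.radians(a),0,0]) for a in range(-40,20,10)),key=lambda o:o.cost)
    print(c,np.degrees(best.x[0]).round(1),best.x[1:].round(2),best.cost.round(3))
E
```

```text
scene -28.1 [-0.26 -0.09] 0.563
top -28.0 [0.18 0.1 ] 0.032
scene 32.5 [-0.5   0.46] 0.575
top -29.3 [-0.22  0.25] 1.348
```

```bash
python3 - <<'E'
import contextlib,io
with contextlib.redirect_stdout(io.StringIO()):
    from ring import *
    from ik import *
o,p,R=st();g=np.array([.37,-.075,.45]);print((R.T@(g-p)).round(4))
R1=R@Rz(np.radians(-59.5))
dR=R1.T@Rg; print('tool rot to grasp pose (deg)',np.degrees(Rt.from_matrix(dR).as_rotvec()).round(2),'world',np.degrees(Rt.from_matrix(Rg@R1.T).as_rotvec()).round(2))
q=solve(o['q'],g,R1,.17);pp,RR=pose(q);print(q.round(2),np.abs(pp-g).max())
u=-np.array([np.cos(np.radians(-11.3)),np.sin(np.radians(-11.3)),0])
pc,Rc=pp,RR
for k in range(16):
    q=solve(q,pc+.0625*u,Rc,.17);pc,Rc=pose(q)
    print(k+1,pc.round(3),'tilt',np.round(tilt(Rc),1),'to grasp',np.degrees(Rt.from_matrix(Rg@Rc.T).as_rotvec()).round(1),q.round(2),'u tool',(Rc.T@u*.0625).round(4))
E
```

```text
[ 0.1597  0.2303 -0.0752]
tool rot to grasp pose (deg) [ 15.12 -26.06   0.09] world [ 6.41 29.44 -0.14]
[-0.6  -0.56  2.18  0.23  1.01  0.59] 4.374579032351278e-10
1 [ 0.309 -0.063  0.45 ] tilt [ 31.9 -12.4] to grasp [ 6.4 29.4 -0.1] [-0.71 -0.79  2.29  0.28  1.16  0.5 ] u tool [-0.0464 -0.0258 -0.033 ]
2 [ 0.283 -0.058  0.449] tilt [ 30.4 -12.4] to grasp [ 6.1 28.  -0.1] [-0.77 -0.89  2.32  0.28  1.26  0.46] u tool [-0.0471 -0.0262 -0.0316]
3 [ 0.278 -0.056  0.448] tilt [ 28.  -12.6] to grasp [ 5.7 25.6 -0.1] [-0.77 -0.89  2.32  0.26  1.3   0.47] u tool [-0.0482 -0.0268 -0.0293]
4 [ 0.272 -0.055  0.447] tilt [ 25.5 -12.8] to grasp [ 5.2 23.2 -0.1] [-0.77 -0.89  2.32  0.23  1.33  0.48] u tool [-0.0493 -0.0274 -0.0269]
5 [ 0.267 -0.053  0.446] tilt [ 23. -13.] to grasp [ 4.7 20.7 -0.1] [-0.77 -0.89  2.31  0.21  1.37  0.49] u tool [-0.0503 -0.0279 -0.0244]
6 [ 0.261 -0.052  0.446] tilt [ 20.4 -13.3] to grasp [ 4.3 18.2 -0. ] [-0.76 -0.89  2.31  0.18  1.41  0.49] u tool [-0.0512 -0.0284 -0.0218]
7 [ 0.255 -0.049  0.445] tilt [ 17.8 -13.8] to grasp [ 3.8 15.6 -0. ] [-0.76 -0.89  2.31  0.
[... 615 characters left out ...]
.225 -0.029  0.445] tilt [  4.7 -29.8] to grasp [1.9 2.4 0.2] [-0.68 -0.89  2.3   0.01  1.65  0.58] u tool [-0.0545 -0.0301 -0.0049]
13 [ 0.219 -0.021  0.445] tilt [  2.6 -56.6] to grasp [ 1.7 -0.3  0.3] [-0.65 -0.89  2.29 -0.02  1.69  0.61] u tool [-0.0547 -0.0302 -0.002 ]
14 [ 0.213 -0.009  0.445] tilt [   2.5 -120.2] to grasp [ 1.7 -3.   0.3] [-0.6  -0.89  2.29 -0.04  1.73  0.66] u tool [-0.0547 -0.0302  0.0009]
15 [0.206 0.006 0.445] tilt [   4.5 -149.7] to grasp [ 1.8 -5.6  0.4] [-0.52 -0.89  2.29 -0.07  1.78  0.73] u tool [-0.0546 -0.0302  0.0037]
16 [0.197 0.026 0.445] tilt [   6.9 -157.6] to grasp [ 2.2 -8.1  0.4] [-0.42 -0.89  2.3  -0.09  1.82  0.82] u tool [-0.0544 -0.0301  0.0063]
```

```bash
python3 -m handwheel '[{"offset":[0.02,0.03,-0.01],"spin":-8,"grip":0},{"offset":[0.05,0.072,-0.023],"spin":-18,"grip":0},{"offset":[0.08,0.115,-0.038],"spin":-28,"grip":0},{"offset":[0.11,0.158,-0.052],"spin":-38,"grip":0},{"offset":[0.135,0.195,-0.063],"spin":-48,"grip":0},{"offset":[0.155,0.223,-0.073],"spin":-57,"grip":0},{"offset":[0.16,0.23,-0.075],"spin":-59.5,"grip":0},{"offset":[0.16,0.23,-0.075],"spin":-59.5,"grip":0}]'; cat > un.py <<'E'
import contextlib,io
with contextlib.redirect_stdout(io.StringIO()):
    from ring import *
o,p,R=rep()
w=np.degrees(Rt.from_matrix(Rg@R.T).as_rotvec());a=np.degrees(np.arctan2(-w[0],w[1]))
u=-np.array([np.cos(np.radians(a)),np.sin(np.radians(a)),0])
print('to grasp',w.round(2),'az',a.round(1),'u tool',(R.T@u*.0625).round(4))
E
python3 un.py
```

```text
time_s: 21.75
eef_pos: [0.3703, -0.0771, 0.4489]
eef_rot: [0.101, 0.95, 0.151, 0.254]
wrist_force: [-0.3, -0.7, -3.1]
opening: 0.251
t 21.75 tcp [ 0.3703 -0.0771  0.4489] grasp [ 0.4497 -0.095   0.3174] yawx 22.28 tilt 31.74 az -12.7 F [-0.3 -0.7 -3.1] T [ 0.11  0.57 -0.01] open 0.251 q [-0.6  -0.56  2.18  0.23  1.01  0.58]
to grasp [ 6.58 29.23 -0.22] az -12.7 u tool [-0.0457 -0.0272 -0.0329]
```

Now the inward pushes against the reach limit, one row per call. I'll start gently.

```bash
python3 -m handwheel '[{"offset":[-0.022,-0.0135,-0.016],"spin":0,"grip":0},{"offset":[-0.044,-0.026,-0.031],"spin":0,"grip":0},{"offset":[-0.06,-0.036,-0.044],"spin":0,"grip":0}]'|sed -n 3,4p; python3 -m handwheel '[{"offset":[-0.04,-0.024,-0.027],"spin":0,"grip":0}]'|sed -n 3,4p; python3 -m handwheel '[{"offset":[-0.047,-0.028,-0.031],"spin":0,"grip":0}]'|sed -n 3,4p;python3 un.py
```

```text
eef_rot: [0.099, 0.95, 0.15, 0.254]
wrist_force: [0.4, -1.3, -2.2]
eef_rot: [0.095, 0.954, 0.149, 0.24]
wrist_force: [3.3, 2.4, 0.5]
eef_rot: [0.09, 0.959, 0.15, 0.222]
wrist_force: [0.2, 0.8, -2.4]
t 22.38 tcp [ 0.2789 -0.0467  0.4504] grasp [ 0.3489 -0.0632  0.3134] yawx 20.88 tilt 27.69 az -13.2 F [ 0.2  0.8 -2.4] T [ 0.13  0.41 -0.03] open 0.253 q [-0.72 -0.89  2.32  0.23  1.29  0.52]
to grasp [ 5.83 25.24  0.11] az -13.0 u tool [-0.0476 -0.0283 -0.029 ]
```

```bash
python3 -m handwheel '[{"offset":[-0.049,-0.029,-0.027],"spin":0,"grip":0}]'|sed -n 3p; python3 -m handwheel '[{"offset":[-0.05,-0.03,-0.025],"spin":0,"grip":0}]'|sed -n 3p;  python3 -m handwheel '[{"offset":[-0.05,-0.031,-0.022],"spin":0,"grip":0}]'|sed -n 3p; python3 -m handwheel '[{"offset":[-0.051,-0.032,-0.019],"spin":0,"grip":0}]'|sed -n 3p; python3 un.py
```

```text
eef_rot: [0.086, 0.964, 0.15, 0.204]
eef_rot: [0.082, 0.968, 0.15, 0.185]
eef_rot: [0.08, 0.971, 0.149, 0.166]
eef_rot: [0.08, 0.975, 0.148, 0.147]
t 22.88 tcp [0.2589 0.0128 0.4459] grasp [ 0.3071 -0.0046  0.3   ] yawx 18.89 tilt 19.33 az -19.9 F [ 0.5  0.8 -3.9] T [0.19 0.3  0.01] open 0.251 q [-0.44 -0.89  2.31  0.03  1.39  0.83]
to grasp [ 6.03 16.49  0.59] az -20.1 u tool [-0.0469 -0.0358 -0.0207]
```

```bash
cat > opt.py <<'E'
import contextlib,io
with contextlib.redirect_stdout(io.StringIO()):
    from ring import *
    from ik import *
def rv(R): return np.degrees(Rt.from_matrix(Rg@R.T).as_rotvec())
o,p,R=st();q=o['q'].copy();q=np.clip(q,lo+1e-6,hi-1e-6)
pc,Rc=p,R
print(pc.round(3),rv(Rc).round(1),q.round(2),'F',o['wrist_force'].round(1),'t',o['time_s'])
for k in range(9):
    best=None
    for a in np.radians(np.arange(120,241,6)):
      for el in(0,):
        u=np.array([np.cos(a),np.sin(a),0])
        q2=solve(q,pc+.0625*u,Rc,.17);p2,R2=pose(q2);n=np.linalg.norm(rv(R2)[:2])
        if best is None or n<best[0]: best=(n,np.degrees(a),q2,p2,R2,Rc.T@u*.0625)
    n,a,q,pc,R2,ut=best;Rc=R2
    print(k+1,'push az',round(a),'u tool',ut.round(4),'->',pc.round(3),rv(Rc).round(1),q.round(2))
E
python3 opt.py
```

```text
[0.259 0.013 0.446] [ 6.  16.5  0.6] [-0.44 -0.89  2.31  0.03  1.39  0.83] F [ 0.5  0.8 -3.9] t 22.875
1 push az 198 u tool [-0.0603  0.0025 -0.0163] -> [ 0.254 -0.003  0.446] [ 6.3 13.9  0.8] [-0.51 -0.89  2.3   0.03  1.43  0.76]
2 push az 192 u tool [-0.0606 -0.0041 -0.0149] -> [ 0.248 -0.015  0.445] [ 6.3 11.3  1. ] [-0.57 -0.89  2.3   0.02  1.47  0.71]
3 push az 192 u tool [-0.0612 -0.0043 -0.0122] -> [ 0.241 -0.032  0.445] [6.2 8.7 1.1] [-0.65 -0.89  2.3   0.02  1.52  0.63]
4 push az 186 u tool [-0.0607 -0.0108 -0.0104] -> [ 0.233 -0.047  0.445] [5.9 6.1 1.2] [-0.72 -0.89  2.3   0.01  1.56  0.56]
5 push az 186 u tool [-0.061  -0.011  -0.0077] -> [ 0.223 -0.066  0.445] [5.3 3.6 1.3] [-0.82 -0.89  2.3  -0.    1.6   0.46]
6 push az 186 u tool [-0.0613 -0.0111 -0.005 ] -> [ 0.209 -0.091  0.445] [4.4 1.3 1.4] [-0.95 -0.89  2.29 -0.01  1.64  0.33]
7 push az 186 u tool [-0.0614 -0.0112 -0.0026] -> [ 0.187 -0.122  0.445] [ 3.2 -0.7  1.5] [-1.13 -0.89  2.29 -0.01  1.67  0.16]
8 push az 198 u tool [-0.0625  0.0017  0.0002] -> [ 0.148 -0.164  0.445] [ 2.2 -1.7  1.5] [-1.39 -0.89  2.29 -0.01  1.69 -0.11]
9 push az 192 u tool [-0.0623 -0.0048  0.0006] -> [ 0.097 -0.196  0.446] [ 1.2 -2.2  1.5] [-1.67 -0.89  2.29 -0.01  1.71 -0.39]
```

```bash
cat > opt2.py <<'E'
import sys
import contextlib,io
with contextlib.redirect_stdout(io.StringIO()):
    from ring import *
    from ik import *
def rv(R): return np.degrees(Rt.from_matrix(Rg@R.T).as_rotvec())
o,p,R=st();q=np.clip(o['q'],lo+1e-6,hi-1e-6);pc,Rc=p,R
print(pc.round(3),rv(Rc).round(1),q.round(2),'F',o['wrist_force'].round(1),'t',o['time_s'])
if len(sys.argv)>1:
    a=np.radians(float(sys.argv[1]));r=float(sys.argv[2]);g=np.array([r*np.cos(a),r*np.sin(a),.446])
    print('move tool off',(Rc.T@(g-pc)).round(4));q=solve(q,g,Rc,.17);pc,Rc2=pose(q);print(rv(Rc2).round(1),pc.round(3),q.round(2));Rc=Rc2
for k in range(8):
    a=np.arctan2(pc[1],pc[0]);u=-np.array([np.cos(a),np.sin(a),0]);ut=Rc.T@u*.0625
    q=solve(q,pc+.0625*u,Rc,.17);pc,Rc=pose(q)
    print(k+1,'u tool',ut.round(4),'->',pc.round(3),rv(Rc).round(1),q.round(2))
E
python3 opt2.py -20 .28; python3 opt2.py -25 .28
```

```text
[0.259 0.013 0.446] [ 6.  16.5  0.6] [-0.44 -0.89  2.31  0.03  1.39  0.83] F [ 0.5  0.8 -3.9] t 22.875
move tool off [-0.0301  0.1036  0.0135]
[ 6.  16.5  0.6] [ 0.263 -0.096  0.446] [-0.88 -0.82  2.28  0.17  1.39  0.38]
1 u tool [-0.0469 -0.0357 -0.0207] -> [ 0.243 -0.089  0.446] [ 5.4 14.7  0.6] [-0.93 -0.89  2.31  0.17  1.47  0.35]
2 u tool [-0.0475 -0.0361 -0.0187] -> [ 0.237 -0.086  0.445] [ 4.5 12.2  0.6] [-0.93 -0.89  2.3   0.14  1.51  0.35]
3 u tool [-0.0481 -0.0366 -0.0159] -> [ 0.231 -0.084  0.445] [3.6 9.7 0.6] [-0.93 -0.89  2.3   0.12  1.55  0.35]
4 u tool [-0.0486 -0.037  -0.0131] -> [ 0.225 -0.082  0.445] [2.7 7.2 0.6] [-0.93 -0.89  2.3   0.09  1.6   0.35]
5 u tool [-0.049  -0.0374 -0.0102] -> [ 0.219 -0.08   0.445] [1.8 4.6 0.6] [-0.93 -0.89  2.29  0.06  1.64  0.35]
6 u tool [-0.0494 -0.0376 -0.0073] -> [ 0.212 -0.077  0.446] [0.9 2.1 0.6] [-0.93 -0.89  2.29  0.04  1.68  0.35]
7 u tool [-0.0496 -0.0378 -0.0044] -> [ 0.206 -0.075  0.446] [-0.  -0.5  0.6] [-0.93 -0.89  2.29  0.01  1.72  0.34]
8 u tool [-0.0497 -0.0379 -0.0015] -> [ 0.2   -0.073  0.446] [-1.  -3.   0.6] [
[... 479 characters left out ...]
.54  0.23]
3 u tool [-0.044  -0.0414 -0.0158] -> [ 0.221 -0.108  0.445] [ 2.8 10.1  0.4] [-1.06 -0.89  2.3   0.15  1.58  0.22]
4 u tool [-0.0442 -0.0423 -0.013 ] -> [ 0.214 -0.107  0.445] [1.5 7.7 0.3] [-1.07 -0.89  2.3   0.13  1.62  0.21]
5 u tool [-0.0442 -0.043  -0.0101] -> [ 0.207 -0.106  0.445] [0.2 5.3 0.3] [-1.08 -0.89  2.3   0.1   1.67  0.2 ]
6 u tool [-0.044  -0.0438 -0.0072] -> [ 0.2   -0.105  0.446] [-1.1  3.   0.2] [-1.09 -0.89  2.29  0.08  1.71  0.18]
7 u tool [-0.0438 -0.0444 -0.0042] -> [ 0.192 -0.104  0.446] [-2.5  0.7  0.1] [-1.11 -0.89  2.29  0.05  1.75  0.16]
8 u tool [-0.0433 -0.045  -0.0012] -> [ 0.185 -0.103  0.446] [-3.9 -1.7  0. ] [-1.12 -0.89  2.29  0.03  1.79  0.15]
```

```bash
python3 -m handwheel '[{"offset":[-0.005,0.04,0.005],"spin":0,"grip":0},{"offset":[-0.018,0.08,0.01],"spin":0,"grip":0},{"offset":[-0.03,0.104,0.0135],"spin":0,"grip":0},{"offset":[-0.03,0.104,0.0135],"spin":0,"grip":0}]'|sed -n 3,4p; python3 -m handwheel '[{"offset":[-0.047,-0.0357,-0.0205],"spin":0,"grip":0}]'|sed -n 3p; python3 -m handwheel '[{"offset":[-0.0475,-0.036,-0.0187],"spin":0,"grip":0}]'|sed -n 3p; python3 opt2.py
```

```text
eef_rot: [0.08, 0.975, 0.147, 0.148]
wrist_force: [-0.1, 0.4, -3.1]
eef_rot: [0.072, 0.977, 0.149, 0.135]
eef_rot: [0.062, 0.98, 0.15, 0.117]
[ 0.238 -0.088  0.448] [ 4.5 12.7  0.5] [-0.94 -0.89  2.3   0.15  1.52  0.34] F [ 0.8  0.4 -2.1] t 23.625
1 u tool [-0.0477 -0.0369 -0.0164] -> [ 0.232 -0.086  0.448] [ 3.6 10.2  0.5] [-0.94 -0.89  2.29  0.12  1.56  0.34]
2 u tool [-0.0482 -0.0374 -0.0136] -> [ 0.226 -0.084  0.449] [2.6 7.7 0.5] [-0.94 -0.89  2.29  0.1   1.6   0.34]
3 u tool [-0.0486 -0.0378 -0.0107] -> [ 0.219 -0.082  0.449] [1.7 5.2 0.5] [-0.94 -0.89  2.29  0.07  1.64  0.34]
4 u tool [-0.0489 -0.0381 -0.0078] -> [ 0.213 -0.08   0.45 ] [0.7 2.6 0.5] [-0.94 -0.89  2.29  0.05  1.68  0.33]
5 u tool [-0.0491 -0.0384 -0.0049] -> [ 0.206 -0.078  0.45 ] [-0.2  0.1  0.4] [-0.94 -0.89  2.28  0.02  1.73  0.33]
6 u tool [-0.0492 -0.0385 -0.002 ] -> [ 0.2   -0.076  0.451] [-1.2 -2.4  0.4] [-0.94 -0.89  2.28 -0.    1.77  0.32]
7 u tool [-0.0491 -0.0386  0.001 ] -> [ 0.193 -0.074  0.452] [-2.1 -5.   0.4] [-0.95 -0.89  2.28 -0.03  1.81  0.31]
8 u tool [-0.049  -0.0386  0.0039] -> [ 0.187 -0.072  0.452] [-3.1 -7.5  0.4] [-0.95 -0.89  2.28 -0.06  1.85  0.31]
```

```bash
python3 -m handwheel '[{"offset":[-0.048,-0.037,-0.0155],"spin":0,"grip":0}]'|sed -n 3p; python3 -m handwheel '[{"offset":[-0.048,-0.037,-0.013],"spin":0,"grip":0}]'|sed -n 3p; python3 -m handwheel '[{"offset":[-0.049,-0.0375,-0.01],"spin":0,"grip":0}]'|sed -n 3p; python3 -m handwheel '[{"offset":[-0.049,-0.038,-0.007],"spin":0,"grip":0}]'|sed -n 3p; python3 opt2.py | head -3
```

```text
eef_rot: [0.053, 0.982, 0.15, 0.1]
eef_rot: [0.043, 0.984, 0.151, 0.082]
eef_rot: [0.032, 0.986, 0.151, 0.064]
eef_rot: [0.022, 0.987, 0.152, 0.046]
[ 0.214 -0.083  0.449] [1.2 3.9 0.4] [-0.96 -0.89  2.29  0.06  1.67  0.32] F [ 0.2  0.4 -2.9] t 24.125
1 u tool [-0.0485 -0.0389 -0.0064] -> [ 0.208 -0.082  0.45 ] [0.2 1.4 0.4] [-0.96 -0.89  2.29  0.04  1.71  0.32]
2 u tool [-0.0486 -0.0392 -0.0034] -> [ 0.202 -0.08   0.45 ] [-0.8 -1.2  0.4] [-0.96 -0.89  2.28  0.01  1.75  0.31]
```

```bash
python3 -m handwheel '[{"offset":[-0.0485,-0.038,-0.0055],"spin":0,"grip":0}]'|sed -n 3p; python3 -m handwheel '[{"offset":[0.03,0.023,0.0],"spin":0,"grip":0},{"offset":[0.03,0.023,0.0],"spin":0,"grip":0}]'|sed -n 3p; python3 - <<'E'
import contextlib,io
with contextlib.redirect_stdout(io.StringIO()):
    from ring import *
o,p,R=rep();print('to grasp',np.degrees(Rt.from_matrix(Rg@R.T).as_rotvec()).round(2))
for h in(.2,.06,0): print(h,(R.T@(pg+[0,0,h]-p)).round(4))
z=R@zs;print('spanner z',z.round(4))
E
```

```text
eef_rot: [0.011, 0.988, 0.152, 0.028]
eef_rot: [0.011, 0.988, 0.152, 0.029]
t 24.5 tcp [ 0.2449 -0.0964  0.4513] grasp [ 0.2541 -0.0982  0.2969] yawx 17.55 tilt 3.49 az -11.5 F [-0.7  0.8 -2.5] T [-0.05  0.13 -0.04] open 0.249 q [-0.86 -0.74  2.22  0.04  1.61  0.41]
to grasp [0.22 1.7  0.34]
0.2 [0.3095 0.1673 0.0384]
0.06 [0.302  0.1632 0.1781]
0 [0.2988 0.1614 0.238 ]
spanner z [-0.0296  0.0039  0.9996]
```

```bash
python3 -m handwheel '[{"offset":[0.04,0.022,0.005],"spin":0,"grip":0},{"offset":[0.09,0.049,0.011],"spin":0,"grip":0},{"offset":[0.14,0.076,0.017],"spin":0,"grip":0},{"offset":[0.19,0.103,0.023],"spin":-0.3,"grip":0},{"offset":[0.24,0.13,0.03],"spin":-0.3,"grip":0},{"offset":[0.285,0.154,0.035],"spin":-0.3,"grip":0},{"offset":[0.309,0.167,0.05],"spin":-0.3,"grip":0},{"offset":[0.306,0.165,0.09],"spin":-0.3,"grip":0},{"offset":[0.304,0.164,0.118],"spin":-0.3,"grip":0},{"offset":[0.304,0.164,0.118],"spin":-0.3,"grip":0},{"offset":[0.304,0.164,0.118],"spin":-0.3,"grip":0}]'; cat > rest.py <<'E'
import contextlib,io,sys
with contextlib.redirect_stdout(io.StringIO()):
    from ring import *
from bench import cams
from h import *
P={c:cams.camera(c) for c in('scene','top')}
o,p,R=rep();print('to grasp',np.degrees(Rt.from_matrix(Rg@R.T).as_rotvec()).round(2))
for h in(.02,.005,0): print(h,(R.T@(pg+[0,0,h]-p)).round(4))
zz=R@zs;xx=R@xs;yy=np.cross(zz,xx);pp=p+R@pins_t;print('pins',pp.round(4),'z',zz.round(3))
W=lambda a:pp+xx*a[0]+yy*a[1]+zz*a[2]
pts=[(s*.052,t*.011,z) for s in(1,-1) for t in(1,-1) for z in (.012,.026)];caps=[(.03,0,.026),(-.03,0,.026)]
ims=[]
for c,(x0,y0,x1,y1) in(('scene',(240,130,310,220)),('top',(265,155,335,245))):
    im=P[c]['color'][:,:,::-1].copy();cv2.imwrite(f'pics/{c}{sys.argv[1]}.png',im)
    im=cv2.resize(im[y0:y1,x0:x1],None,fx=5.5,fy=5.5,interpolation=cv2.INTER_CUBIC)
    for L,col in((pts,(0,0,255)),(caps,(255,0,255))):
      for a in L:
        u=(proj(c,[W(a)])[0]+.5-[x0,y0])*5.5;cv2.circle(im,tuple(u.astype(int)),2,col,-1)
    ims.append(im)
cv2.imwrite(f'pics/c{sys.argv[1]}.png',np.hstack(ims))
E
python3 rest.py 12
```

```text
time_s: 25.88
eef_pos: [0.5898, -0.1633, 0.3574]
eef_rot: [0.012, 0.988, 0.154, 0.03]
wrist_force: [-1.1, 0.2, -2.4]
opening: 0.25
t 25.98 tcp [ 0.5901 -0.1633  0.3582] grasp [ 0.6001 -0.1658  0.2038] yawx 17.78 tilt 3.84 az -14.0 F [-1.2  0.4 -3.4] T [ 0.04  0.08 -0.06] open 0.247 q [-0.47  0.28  1.58  0.02  1.21  0.79]
to grasp [0.46 2.   0.13]
0.02 [-0.0041 -0.0032  0.1036]
0.005 [-0.0049 -0.0038  0.1186]
0 [-0.0052 -0.0039  0.1236]
pins [ 0.6007 -0.1682  0.134 ] z [-0.035  0.008  0.999]
```

View pics/c12.png

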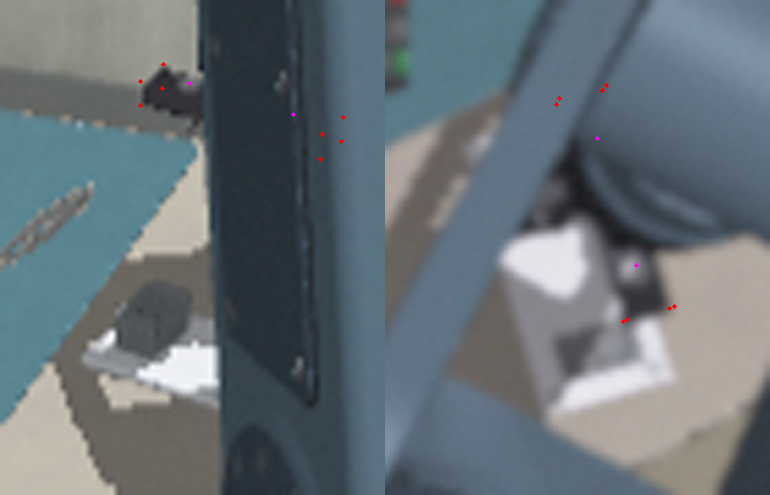

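```bash
cat > plc.py <<'E'
import contextlib,io
with contextlib.redirect_stdout(io.StringIO()):
    from ring import *
o,p,R=st();pp=p+R@pins_t
print('pins',pp.round(4),'t',o['time_s'],'F',o['wrist_force'].round(1),'T',o['torque'].round(2))
for z in(.05,.03,.014,.011): print(z,(R.T@(np.array([.594,-.164,z])-pp)).round(4))
E
python3 plc.py
```

```text
pins [ 0.6007 -0.1682  0.134 ] t 25.975 F [-1.2  0.4 -3.4] T [ 0.04  0.08 -0.06]
0.05 [-0.0098 -0.009   0.0834]
0.03 [-0.011  -0.0097  0.1033]
0.014 [-0.0119 -0.0103  0.1193]
0.011 [-0.012  -0.0104  0.1223]
```

```bash
python3 -m handwheel '[{"offset":[-0.006,-0.005,0.04],"spin":0,"grip":0},{"offset":[-0.009,-0.008,0.075],"spin":0,"grip":0},{"offset":[-0.0107,-0.0095,0.098],"spin":0,"grip":0},{"offset":[-0.011,-0.0097,0.103],"spin":0,"grip":0},{"offset":[-0.011,-0.0097,0.103],"spin":0,"grip":0},{"offset":[-0.011,-0.0097,0.103],"spin":0,"grip":0}]'|head -1; python3 plc.py; python3 rest.py 13
```

```text
time_s: 26.72
pins [ 0.594  -0.1637  0.03  ] t 26.725 F [ 0.6 -0.3 -1.7] T [-0.03  0.05  0.05]
0.05 [ 0.0011  0.0009 -0.02  ]
0.03 [-0.0001  0.0002 -0.    ]
0.014 [-0.001  -0.0003  0.0159]
0.011 [-0.0011 -0.0004  0.0189]
t 26.82 tcp [ 0.5832 -0.1588  0.2537] grasp [ 0.5931 -0.1612  0.0993] yawx 17.78 tilt 3.79 az -13.8 F [ 0.4  0.4 -2.5] T [ 0.03  0.08 -0.05] open 0.251 q [-0.47  0.4   1.66  0.02  1.01  0.79]
to grasp [0.43 1.96 0.12]
0.02 [ 0.0071  0.0069 -0.0001]
0.005 [0.0062 0.0064 0.0148]
0 [0.006  0.0062 0.0198]
pins [ 0.5936 -0.1636  0.0295] z [-0.034  0.008  0.999]
```

View pics/c13.png

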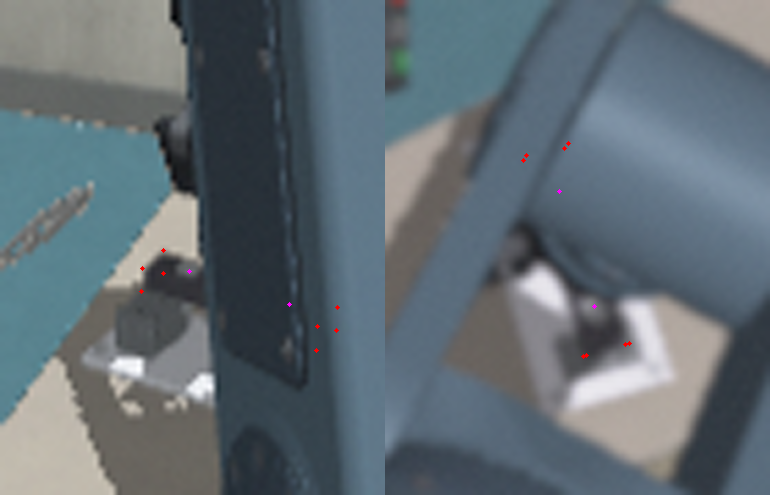

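```bash
python3 -m handwheel '[{"offset":[-0.0003,0,0.005],"spin":0,"grip":0},{"offset":[-0.0006,0,0.01],"spin":0,"grip":0},{"offset":[-0.001,0,0.015],"spin":0,"grip":0},{"offset":[-0.001,0,0.016],"spin":0,"grip":0},{"offset":[-0.001,0,0.016],"spin":0,"grip":0}]'|head -1; python3 plc.py
```

```text
time_s: 27.45
pins [ 0.5925 -0.1635  0.0121] t 27.45 F [-1.   1.2  0.1] T [ 0.18  0.35 -0.07]
0.05 [ 0.0033  0.0021 -0.0377]
0.03 [ 0.0023  0.0015 -0.0178]
0.014 [ 0.0014  0.001  -0.0018]
0.011 [0.0012 0.0009 0.0012]
```

```bash
python3 -m handwheel '[{"offset":[0.0008,0.0005,0.001],"spin":0,"grip":0},{"offset":[0.001,0.0005,0.002],"spin":0,"grip":0},{"offset":[0.001,0.0005,0.002],"spin":0,"grip":0}]'|head -1; python3 plc.py|head -1; python3 rest.py 14|tail -1
```

```text
time_s: 27.82
pins [ 0.594  -0.1637  0.0109] t 27.825 F [-2.2  3.   6.2] T [ 0.38  0.94 -0.15]
pins [ 0.594  -0.1637  0.0109] z [-0.032  0.006  0.999]
```

View pics/c14.png

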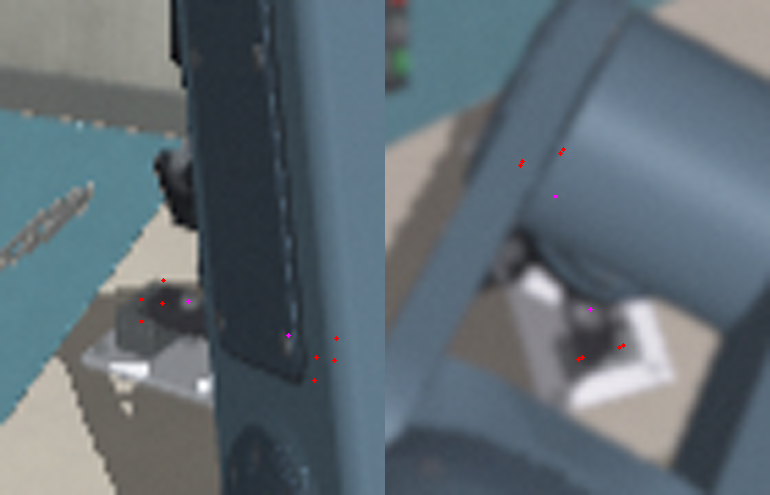

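```bash
python3 -m handwheel '[{"offset":[0,0,0],"spin":0,"grip":0.35},{"offset":[0,0,0],"spin":0,"grip":0.4},{"offset":[0,0,0],"spin":0,"grip":0.6},{"offset":[0,0,0],"spin":0,"grip":1},{"offset":[0,0,0],"spin":0,"grip":1},{"offset":[0,0,0],"spin":0,"grip":1}]'; python3 rest.py 15|tail -1
```

```text
time_s: 28.68
eef_pos: [0.5839, -0.1593, 0.2342]
eef_rot: [0.012, 0.988, 0.154, 0.03]
wrist_force: [0.5, 0.1, -0.1]
opening: 0.999
pins [ 0.5938 -0.1638  0.01  ] z [-0.032  0.006  0.999]
```

View pics/c15.png

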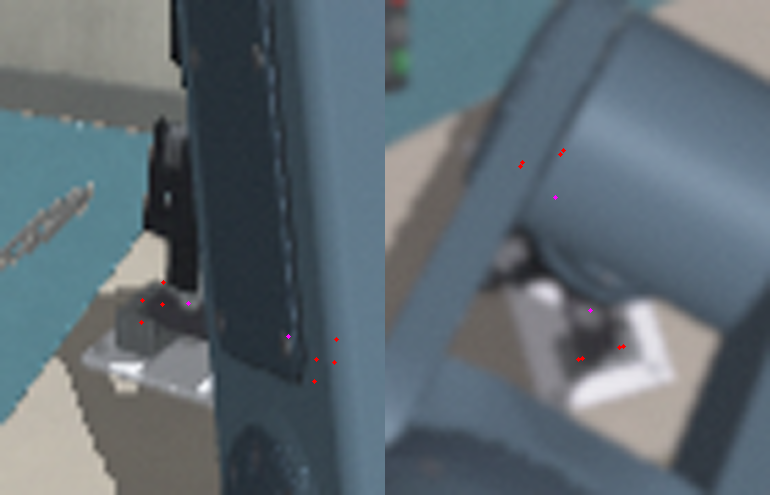

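```bash
python3 -m handwheel '[{"offset":[0,0,-0.03],"spin":0,"grip":1},{"offset":[0,0,-0.08],"spin":0,"grip":1},{"offset":[0,0,-0.14],"spin":0,"grip":1},{"offset":[0,0,-0.2],"spin":0,"grip":1},{"offset":[-0.05,0.0,-0.22],"spin":0,"grip":1},{"offset":[-0.11,0.0,-0.22],"spin":0,"grip":1},{"offset":[-0.17,0.0,-0.22],"spin":0,"grip":1},{"offset":[-0.22,0.03,-0.22],"spin":0,"grip":1},{"offset":[-0.25,0.06,-0.22],"spin":0,"grip":1},{"offset":[-0.25,0.06,-0.22],"spin":0,"grip":1}]'; python3 - <<'E'
from bench import cams,landmark_of
import cv2,numpy as np
from h import *
d={}
for c in('scene','top'):
    P=cams.camera(c);cv2.imwrite(f'pics/{c}16.png',P['color'][:,:,::-1])
    for t in('spanner_pins','spanner_grip','rest_seat','keypad','brush','torch'):
        r=landmark_of(P,t);print(c,t,[(np.round(x['uv'],1).tolist(),round(x['confidence'],2)) for x in r[:1]])
a=cv2.imread('pics/scene16.png')[155:215,250:315];b=cv2.imread('pics/top16.png')[170:235,275:325]
a=cv2.resize(a,(433,400),interpolation=cv2.INTER_CUBIC);b=cv2.resize(b,(308,400),interpolation=cv2.INTER_CUBIC);cv2.imwrite('pics/c16.png',np.hstack([a,b]))
E
```

```text
time_s: 30.02
eef_pos: [0.3494, -0.2913, 0.4423]
eef_rot: [0.013, 0.988, 0.152, 0.029]
wrist_force: [1.5, -1.0, -0.0]
opening: 1.001
scene spanner_pins [([284.7, 196.3], 0.54)]
scene spanner_grip [([279.6, 174.1], 0.68)]
scene rest_seat [([282.5, 195.0], 0.79)]
scene keypad [([269.3, 247.1], 0.7)]
scene brush []
scene torch [([266.3, 243.6], 0.61)]
top spanner_pins [([298.7, 203.4], 0.91)]
top spanner_grip [([252.1, 161.7], 0.73)]
top rest_seat [([299.1, 203.0], 0.71)]
top keypad [([251.6, 161.8], 0.98)]
top brush [([351.4, 178.9], 0.86)]
top torch [([228.5, 250.9], 0.63)]
```

View pics/c16.png

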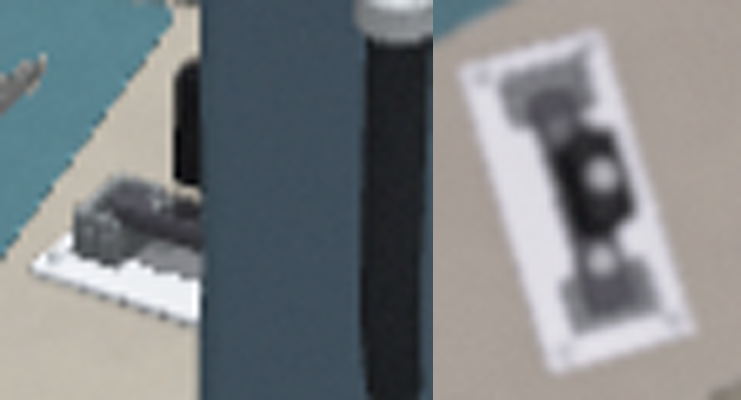

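View pics/top16.png

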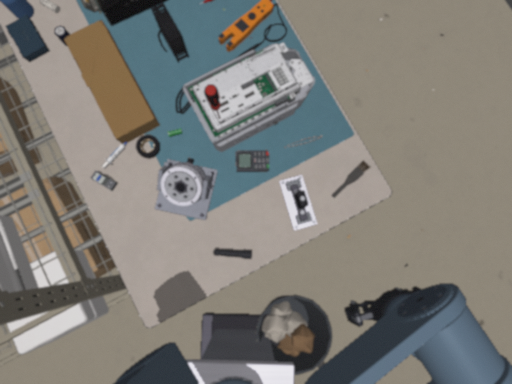

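```bash
python3 - <<'E'
from h import *
a=cv2.imread('pics/top0.png',0).astype(np.float32);b=cv2.imread('pics/top16.png',0).astype(np.float32)
def shift(x0,y0,x1,y1,m=4):
    t=cv2.resize(a[y0:y1,x0:x1],None,fx=8,fy=8,interpolation=cv2.INTER_CUBIC);s=cv2.resize(b[y0-m:y1+m,x0-m:x1+m],None,fx=8,fy=8,interpolation=cv2.INTER_CUBIC)
    r=cv2.matchTemplate(s,t,cv2.TM_CCOEFF_NORMED);_,v,_,l=cv2.minMaxLoc(r);return ((np.array(l)/8-m).round(2),round(v,3))
print('plate corner',shift(276,170,290,186),shift(306,218,320,232));print('grip',shift(294,189,310,209));print('cap',shift(299,208,307,215),'cap far',shift(292,186,299,193))
print('keypad',shift(234,148,272,174),'brush',shift(330,160,370,198),'torch',shift(212,246,252,260))
print('pins tri',tri({'scene':(284.7,196.3),'top':(298.7,203.4)}),'seat top',onplane('top',(299.1,203),.01),'pins top',onplane('top',(298.7,203.4),.01))
E
```

```text
plate corner (array([0., 0.]), 0.999) (array([0., 0.]), 0.997)
grip (array([-0.38,  0.88]), 0.994)
cap (array([-0.38,  0.62]), 0.99) cap far (array([-0.25,  0.5 ]), 0.901)
keypad (array([0., 0.]), 0.997) brush (array([0., 0.]), 0.999) torch (array([-0.38, -0.25]), 0.947)
pins tri [ 0.58877079 -0.16754195  0.00730069] seat top [ 0.58985622 -0.16808072  0.01      ] pins top [ 0.58866928 -0.16694955  0.01      ]
```

```bash
python3 - <<'E'
from h import *
a=cv2.imread('pics/top11.png',0).astype(np.float32);b=cv2.imread('pics/top16.png',0).astype(np.float32)
for (x,y) in[(176,176.5),(187,178.5),(191.5,188.5)]:
    x0,y0=int(x)-3,int(y)-3;t=cv2.resize(a[y0:y0+8,x0:x0+8],None,fx=8,fy=8,interpolation=2);s=cv2.resize(b[y0-3:y0+11,x0-3:x0+11],None,fx=8,fy=8,interpolation=2)
    _,v,_,l=cv2.minMaxLoc(cv2.matchTemplate(s,t,cv2.TM_CCOEFF_NORMED));print((np.array(l)/8-3).round(2),round(v,3))
from bench import ctrl
o=ctrl.get_obs();print(o['time_s'],o['wrist_force'].round(1));print(ctrl.hand_in())
E
```

```text
[0. 0.] 0.994
[0. 0.] 0.995
[ 1.5  -0.88] 0.72
30.725 [ 0.2  0.  -0.8]
the job is handed in; nothing more can be done
None
```

I turned the ring to its stop with the spanner, put the spanner back upright in its rest, let go, and handed in at about 30.7 s. No verdict was reported.

**What I did**
- **Tilting:** The moves have no tilt, so I leaned the tool over by pushing past the arm's outer reach limit, where it gives up some orientation. I straightened it again at the inner limit. This is documented behaviour, but it held joints at the edge of their range.
- **Engaging:** Both pins went in without force until they bottomed at about 12 N. That was 12 mm below the face by my estimate, against a true depth of 10.5 mm. The spanner's axis was about 1.8° off the ring's.
- **Turning:** I turned it clockwise until the torque rose from about 0 to 1.5–2.1 N m.

**What the checks showed**
- **Ring:** The holes moved about 34° (0.60 rad), which fits a start near 0.10 and the stop at 0.70. After I drew the spanner out, two of the three holes I compared had not moved. The third gave a poor match (0.72, shaded by the arm), so I ignored it.
- **Spanner:** It stands upright in the rest, about 2 mm along the rest from where it started, and nothing is touching it.
- **Bystanders:** The keypad and brush have not moved. The torch matched within 0.4 px (about 1 mm).

**Doubts**
- Joints read up to 0.005 rad past the rounded range values (0.298 against 0.30, −0.895 against −0.89).
- One early test with an empty gripper stopped abruptly at a limit and read about 54 N at the wrist. I took it as a jolt, since the force was gone once I backed off and I saw no contact.
- The trained networks gave a few wrong points where the arm hid things, so I relied on the picture fits instead.

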